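# Wedge the knock-down peg rack tight and hang it full

### The arm

A 6-joint arm with a two-finger parallel gripper is mounted at the origin on the work surface. World frame = base frame: x ahead of the robot, y to its left, z up, the work surface at z = 0. Lengths are in mm, angles in rad, forces in N, time in s.
With the tool pointing down it reaches from about 275 to 725 mm from the base axis. Payload 5.6 kg.
Tool frame: the origin (TCP) lies on the mounting face of the last link; the fingertips stand 173 mm ahead of it and the grasp point (between the pads) lies 155 mm ahead of it; z points along the fingers, y is the line along which they close (so a half turn about z gives the same grasp; the last joint's range is limited). The gripper opens to 85 mm and grips with 20 to 120 N. Pads are 22 mm wide; open, the fingers measure 114 mm over their backs; the gripper's body (76 mm by 85 mm) begins 54 mm behind the grasp point. The pads swing forward as they close: fully open they stand 13 mm farther back than shut.
Start: joints at [-0.987, 0.255, 0.108, 0, -1.424, -0.285], TCP at [161.926, -525.617, 404.683] pointing down, gripper open.
Joint ranges: [-2.95, 2.95], [-1.21, 1.97], [-1.09, 1.5], [-2.87, 1.71], [-2.94, -0.07], [-3.05, 3.05]. Speed limits (rad/s): [2.57, 2.57, 3.14, 3.14, 3.14, 3.14].

### API

Orientations are given as a unit quaternion [w, x, y, z].
In Python, from station import monitor, eyes, hand_in gives the robot as it stands.
- The arm moves only by the tool apply_moves, never from a script. Its argument "commands" is a list of rows, each an object with "dp": the shift along the world's x, y, z in m, a list of three; "rotation": the turn, a rotation vector about the world's x, y, z in rad, a list of three; "gripper": the closure, from 0 (fully open) to 1 (shut). In form: [{"dp": [tx, ty, tz], "rotation": [wx, wy, wz], "gripper": gripper}, ...]. A call has 1 to 10 rows; each row is the pose to reach, as a shift and turn from the pose commanded when the call began; what a row does not reach only later rows make up. A row lasts 1/10 s, in which the tool goes at most 50 mm and 8.59 degrees, less where a joint would pass 70% of its speed; a pose out of reach is approached as far as the arm can. A call with a gripper value outside its range is refused whole. The fingers move at their own pace and stop on an object; "newtons" is the grip in N (left out, the last holds). Time passes only in rows, so rows that repeat a pose let the fingers close. It gives the time, the measured TCP pose, the force, the opening and the grip force at its end, in the units of the state.
- monitor.observe(): the state, without advancing time (a new reading comes with each control period).
- eyes.capture(name): name is "side" or "top"; returns a dict with "image" (384x512x3 uint8, red, green, blue), "range_z" (384x512 float32, mm along the optical axis (not along the pixel's ray), 0 where there is no reading), "mtx" (3x3 intrinsics, pixels), "R" (3x3) and "t" (3): a world point X has camera coordinates R X + t. Camera axes: x right, y down, z forward; pixel columns grow to the right and rows downward; lengths in mm; the calibration is good to about 2 mm. A picture is of the moment at which its call begins.
- hand_in(): hands the job in; it is judged then, once.
The state is a dict: "t": time; "joint_positions": joint angles; "dq": joint speeds; "joint_efforts": joint torques, N m; "tcp_pos": TCP position; "tcp_rot": TCP orientation; "ft_force": force on the tool from outside, world axes, zero at the start; "moment": the same for the moment, N m; "gripper_width": opening from 0.0 (shut) to 1.0 (fully open); "finger_force": force on a finger pad.
Only numpy, scipy, OpenCV 4.12 (cv2) and the standard library are available. Lean on these libraries where they do the work, as an engineer would, in place of code of your own. Each camera call takes 0.05 s, during which the arm holds its last target. There are 200 camera calls.

### The job

The oak peg rack has been set up on the bench with both ends still loose: slip a wedge, narrow end first and from the front, into the slot at each end, and tap each one in with the mallet until the end is drawn up tight and the wedge goes no further. Only when both ends are tight, hang the mallet by the hole in its handle and every steel pail by its handle from the pegs of the rack, and leave them hanging still. Drive the wedges with the mallet only, not by hand, and leave the other things on the bench and the turntable where they are.

Things in the scene. Friction and masses are not known exactly. Their poses are not given: they have to be found in the camera images.
- rack: Knock-down oak peg rack, 530 mm wide, 283 high. Origin: middle of its underside; +x to its back (away from the robot), +y to its left end, z up. Fixed middle: low stretcher 24 mm thick (z 18 to 70 mm), tenons through the end posts to |y| = 262 mm; upper rail 20 mm thick, z 237 to 283 mm, pegs to the front. Posts 40 mm (x) by 36 mm, |y| = 184 to 220; foot boards 18 mm thick, x = -105 to 95, |y| to 264
- slot_left (a point): Wedge slot at the left end: middle of its floor, on the foot board, 18 mm above the bench, just outside the post; rack axes. The slot runs along x through the tenon, open to the front; cheeks taper as the wedge does, narrower to the back; roof 36 mm up. Loose: 19 mm wide at the middle, centred 0.5 mm outside (away from the post) this point; tight: 24 mm, centred 2 mm inside it
- slot_right (a point): Wedge slot at the right end: middle of its floor, on the foot board, 18 mm above the bench, just outside the post; rack axes. The slot runs along x through the tenon, open to the front; cheeks taper as the wedge does, narrower to the back; roof 36 mm up. Loose: 19 mm wide at the middle, centred 0.5 mm outside (away from the post) this point; tight: 24 mm, centred 2 mm inside it
- end_left (a joint): How far the left end frame (foot and post) is drawn in along the tenon, m: 0 loose, 5 mm gap at the stretcher's shoulder; 0.005 tight. It slides stiffly and stays. A wedge slips in freely until its middle is 13 mm in front of the slot point; then 4 to 14 N of push over 33 mm of travel draws the end tight, and there it stops
- end_right (a joint): How far the right end frame (foot and post) is drawn in along the tenon, m: 0 loose, 5 mm gap at the stretcher's shoulder; 0.005 tight. It slides stiffly and stays. A wedge slips in freely until its middle is 13 mm in front of the slot point; then 4 to 14 N of push over 33 mm of travel draws the end tight, and there it stops
- peg1 (a point): Point on the axis of the outermost peg at the right (-y) end, 38 mm out from the front face of the rail (rack x = -0.048, y = -0.135, z = 0.2676). All four pegs are alike: 9 mm thick, tip at rack x = -0.082, pointing to the front (-x) and rising 8 degrees to the tip; their points lie 90 mm apart (y = -0.135, -0.045, 0.045, 0.135)
- peg4 (a point): Point on the axis of the outermost peg at the left (+y) end, 38 mm out from the front face of the rail (rack x = -0.048, y = 0.135, z = 0.2676). All four pegs are alike: 9 mm thick, tip at rack x = -0.082, pointing to the front (-x) and rising 8 degrees to the tip; their points lie 90 mm apart (y = -0.135, -0.045, 0.045, 0.135)
- wedge1: Hardwood wedge lying flat, 120 mm long, 28 high, tapering evenly on both sides from 30 mm wide at the tail to 12 at the nose; either wedge fits either end. Origin: middle of its length, on its underside; +x to the narrow nose, z up. 60 g. Home, its middle is about 20 mm behind the slot point, its tail 40 mm in front of it
- wedge2: Hardwood wedge lying flat, 120 mm long, 28 high, tapering evenly on both sides from 30 mm wide at the tail to 12 at the nose; either wedge fits either end. Origin: middle of its length, on its underside; +x to the narrow nose, z up. 60 g. Home, its middle is about 20 mm behind the slot point, its tail 40 mm in front of it
- mallet: Small beech mallet standing on its head, handle straight up, 150 mm high. Head: block 90 mm long (x, the striking faces at x = +-45 mm), 46 by 46 mm. Handle: 26 mm (x) by 20 mm (y), z = 46 to 150 mm, upright on the middle of the head. Origin: middle of the head's underside, z up along the handle. 0.2 to 0.4 kg
- mallet_hole (a point): Middle of the square hanging hole, 16 by 16 mm, that passes through the mallet's handle along the mallet's y, 134 mm above the head's underside; 8 mm of wood above it
- pail1: Small steel pail, 60 mm across, 60 high, with a stiff upright strap handle: two legs 4 mm thick, 14 wide (x), at y = +-20 mm (44 over both), and a top bar at 108 to 112 mm height; the opening under the bar, above the rim, is 36 mm wide (y), 48 high, passed through along the pail's x. Origin: middle of its underside, z up. 0.1 to 0.2 kg. May be absent (None)
- pail2: Small steel pail, 60 mm across, 60 high, with a stiff upright strap handle: two legs 4 mm thick, 14 wide (x), at y = +-20 mm (44 over both), and a top bar at 108 to 112 mm height; the opening under the bar, above the rim, is 36 mm wide (y), 48 high, passed through along the pail's x. Origin: middle of its underside, z up. 0.1 to 0.2 kg. May be absent (None)
- pail3: Small steel pail, 60 mm across, 60 high, with a stiff upright strap handle: two legs 4 mm thick, 14 wide (x), at y = +-20 mm (44 over both), and a top bar at 108 to 112 mm height; the opening under the bar, above the rim, is 36 mm wide (y), 48 high, passed through along the pail's x. Origin: middle of its underside, z up. 0.1 to 0.2 kg. May be absent (None)
- pail1_eye (a point): Middle of the underside of the top bar of pail1's handle (108 mm above its base): what rests on the peg when it hangs
- pail2_eye (a point): Middle of the underside of the top bar of pail2's handle (108 mm above its base): what rests on the peg when it hangs
- pail3_eye (a point): Middle of the underside of the top bar of pail3's handle (108 mm above its base): what rests on the peg when it hangs
- snack_box: Lime green snack box with lid, 119 x 89 x 54 mm, on the turntable; not to be moved. Origin: middle of its underside
- tumbler: Stainless steel tumbler, 76 mm across, 115 mm high, on the turntable; not to be moved. Origin: middle of its underside
- acrylic_box: Clear acrylic container with latch lid, 82 x 82 x 87 mm, on the turntable; not to be moved. Origin: middle of its underside
- silicone_cup: Little black silicone cup, 64 mm across, 36 mm high, on the bench; not to be moved. Origin: middle of its underside
- spice_jar: Glass spice jar, 48 mm across, 85 mm high, on the bench; not to be moved. Origin: middle of its underside
- mug: Blue mug, 80 mm across, 85 mm high, handle at its +y, on the bench; not to be moved. Origin: middle of its underside

How it is judged:
By the outcome, as a careful person would: the job done as asked, in the order asked, and still so for the second after the job is handed in, with the robot touching nothing.
Of pail1, pail2, pail3 only 1 to 3 are there at a start; the rules pass over those that are not, and their reading is None.
At some moment in a run one of wedge1, wedge2, pail1, pail2, pail3 may be knocked a few centimetres aside while the robot is not near it.
It also fails if it takes over 210 s, if anything falls off the work surface, if the arm or the gripper's body presses on something with over 40 N, if the wrist force passes 120 N, or if a joint passes its speed limit or range.

## Working session

There is one attempt and no reset: what is moved stays moved. The work goes in short steps, Python scripts to look and compute and a tool call to move; the robot and the scene stay as the last step left them, time stands still between calls to the robot, and variables do not carry over. Pictures are saved under pics/ and viewed, at most 14 in all, crops included, and the job is handed in when it is done.

Besides the shell and the picture viewer there is one more tool, called after ">>>" as a command line: name --argument value ..., lists and objects as JSON in quotes. apply_moves: Moves the arm, as the interface text tells. Its arguments: {"type":"object","properties":{"commands":{"type":"array"},"newtons":{"type":"number"}},"required":["commands"]}

```bash
mkdir -p pics; ls; cat > h.py <<'E'
import numpy as np, cv2
from station import monitor, eyes, hand_in
def cap(n):
    d=eyes.capture(n)
    return d
def cloud(d):
    z=d["range_z"].astype(float); v,u=np.mgrid[:z.shape[0],:z.shape[1]]
    K=d["mtx"]; c=np.stack([(u-K[0,2])/K[0,0]*z,(v-K[1,2])/K[1,1]*z,z],-1)
    X=(c-d["t"])@d["R"]; X[z<=0]=np.nan
    return X
def save(d,f): cv2.imwrite(f,d["image"][:,:,::-1])
E
python3 - <<'E'
from h import *
import pickle
for n in("side","top"):
    d=cap(n); save(d,f"pics/{n}0.png"); pickle.dump(d,open(f"{n}0.pkl","wb"))
    print(n,d["mtx"].round(1).tolist(),(-d["R"].T@d["t"]).round(0),d["R"].round(2).tolist())
print(monitor.observe())
E
```

```text
pics
side [[402.2, 0.0, 255.9], [0.0, 402.2, 195.1], [0.0, 0.0, 1.0]] [ -22. 1023. 1169.] [[-0.87, -0.5, 0.0], [-0.33, 0.57, -0.75], [0.37, -0.65, -0.66]]
top [[465.1, 0.0, 257.9], [0.0, 465.1, 189.4], [0.0, 0.0, 1.0]] [ 416.   40. 1692.] [[-0.02, -1.0, -0.0], [-1.0, 0.02, -0.08], [0.08, -0.0, -1.0]]
{'t': 0.1, 'joint_positions': array([-9.87390132e-01,  2.55694458e-01,  1.07141709e-01, -4.27344138e-04,
       -1.42388006e+00, -2.84607852e-01]), 'dq': array([ 0.00016384, -0.00029713,  0.0032012 ,  0.00183587, -0.00078476,
       -0.00082243]), 'joint_efforts': array([-2.96737926e-03, -3.87602985e+01,  2.38473040e+01,  5.37787825e+00,
       -3.79019883e-03, -3.68442966e-05]), 'tcp_pos': array([ 161.93348832, -525.47518624,  403.88476186]), 'tcp_rot': array([-1.52327683e-04, -1.48812869e-01,  9.88865014e-01,  8.31252285e-04]), 'ft_force': array([0.04877205, 0.21576375, 0.45192694]), 'moment': array([ 0.01037574, -0.04541497, -0.03718372]), 'finger_force': 0.0, 'gripper_width': 1.0004799979784014}
```

View pics/side0.png

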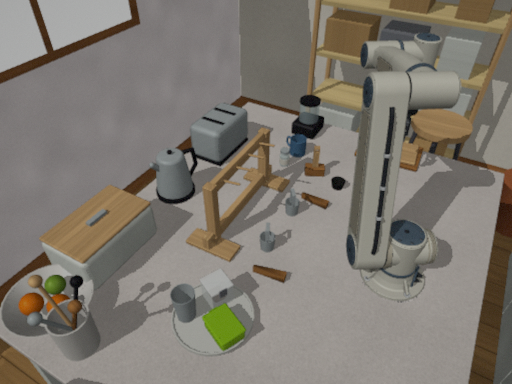

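View pics/top0.png

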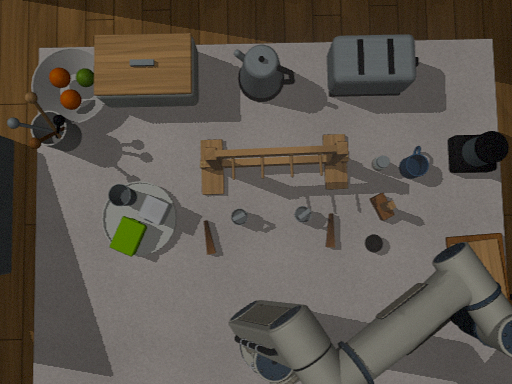

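Side view: rack in the middle, wedges at about (269,273) and (315,200), pails at (267,241) and (292,207), mallet (316,165). The top view shows the same two wedges at (209,237) and (330,231), pails at (239,216) and (303,214), mallet at (383,207). There are only two pails. Next I'll measure these.

```bash
cat >> h.py <<'E'
def proj(d,X):
    c=np.atleast_2d(X)@d["R"].T+d["t"]; p=c@d["mtx"].T; return p[:,:2]/p[:,2:]
def ray(d,uv,z):
    uv=np.atleast_2d(uv).astype(float); K=d["mtx"]
    r=np.c_[(uv[:,0]-K[0,2])/K[0,0],(uv[:,1]-K[1,2])/K[1,1],np.ones(len(uv))]@d["R"]
    C=-d["R"].T@d["t"]; z=np.asarray(z,float); s=(z-C[2])/r[:,2]; return C+r*s[:,None]
E
python3 - <<'E'
from h import *
import pickle
T=pickle.load(open("top0.pkl","rb")); S=pickle.load(open("side0.pkl","rb"))
for n,d in(("top",T),("side",S)):
    X=cloud(d); hsv=cv2.cvtColor(d["image"],cv2.COLOR_RGB2HSV)
    m=(np.isfinite(X[...,2])&(X[...,2]>8)&(X[...,0]>250)&(X[...,0]<800)&(X[...,1]>-400)&(X[...,1]<420)).astype(np.uint8)
    k,l,st,ce=cv2.connectedComponentsWithStats(m)
    for i in range(1,k):
        if st[i,4]<15: continue
        P=X[l==i]; print(n,st[i].tolist(),"min",np.percentile(P,2,axis=0).round(),"max",np.percentile(P,98,axis=0).round(),"hsv",np.median(hsv[l==i],axis=0))
d=T
c=cv2.resize(d["image"][125:260,190:400],None,fx=3.8,fy=3.8,interpolation=cv2.INTER_CUBIC)
cv2.imwrite("pics/topc.png",c[:,:,::-1])
X=cloud(d); t=X[60:,200:400][...,2]
c=cv2.resize(S["image"][120:290,185:345],None,fx=3.5,fy=3.5,interpolation=cv2.INTER_CUBIC)
cv2.imwrite("pics/sidec.png",c[:,:,::-1])
E
```

```text
top [199, 133, 150, 62, 4424] min [ 547. -274.   12.] max [733. 240. 288.] hsv [ 16. 121. 115.]
top [370, 155, 14, 16, 160] min [ 609. -399.   11.] max [ 654. -373.   92.] hsv [75.  14.  98.5]
top [146, 184, 30, 69, 1335] min [347. 341.  14.] max [557. 418. 113.] hsv [ 39.   9. 127.]
top [369, 193, 23, 27, 290] min [ 439. -399.   12.] max [ 521. -365.  153.] hsv [ 14. 120.  76.]
top [294, 206, 17, 17, 146] min [ 427. -142.   10.] max [483. -86. 119.] hsv [90.  10.  91.5]
top [230, 208, 18, 18, 149] min [425.  79.   9.] max [480. 135. 119.] hsv [90. 12. 86.]
top [325, 213, 10, 34, 226] min [ 340. -228.   10.] max [ 452. -200.   36.] hsv [ 13.  118.5  74. ]
top [203, 220, 12, 35, 226] min [324. 202.  10.] max [438. 235.  37.] hsv [ 13.  127.5  73. ]
top [364, 234, 19, 19, 150] min [ 320. -393.    9.] max [ 377. -335.   46.] hsv [18. 27. 37.]
top [401, 252, 58, 47, 1473] min [ 251. -399.  582.] max [ 343. -295.  653.] hsv [ 26.  25. 100.]
side [362, 43, 31, 29, 536] min [ 252. -398.  558.] max [ 347. -290.  649.] hsv [ 27.   22.  108.5]
side [185, 128, 104, 134, 4106] min [ 548. -264.  
[... 198 characters left out ...]
 max [ 652. -370.   89.] hsv [ 60.  13. 131.]
side [331, 177, 14, 13, 134] min [ 323. -396.    8.] max [ 379. -333.   38.] hsv [58. 37. 22.]
side [285, 189, 15, 27, 264] min [ 429. -141.   12.] max [484. -83. 113.] hsv [ 86.  11. 104.]
side [301, 192, 28, 16, 189] min [ 339. -228.    9.] max [ 456. -196.   32.] hsv [ 15. 163.  95.]
side [259, 223, 16, 29, 299] min [424.  81.  10.] max [480. 138. 114.] hsv [ 90.  11. 106.]
side [253, 265, 33, 17, 277] min [324. 203.   9.] max [436. 238.  33.] hsv [ 15. 163.  99.]
side [199, 268, 55, 53, 1052] min [348. 343.  16.] max [518. 419. 111.] hsv [ 35.   8. 155.]
side [193, 283, 9, 12, 62] min [532. 391.  15.] max [570. 420.  75.] hsv [ 30.  10. 154.]
```

View pics/topc.png

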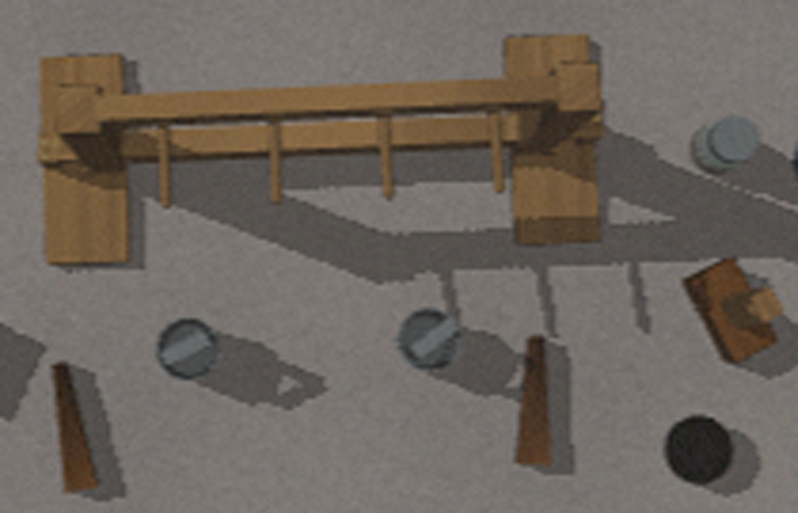

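View pics/sidec.png

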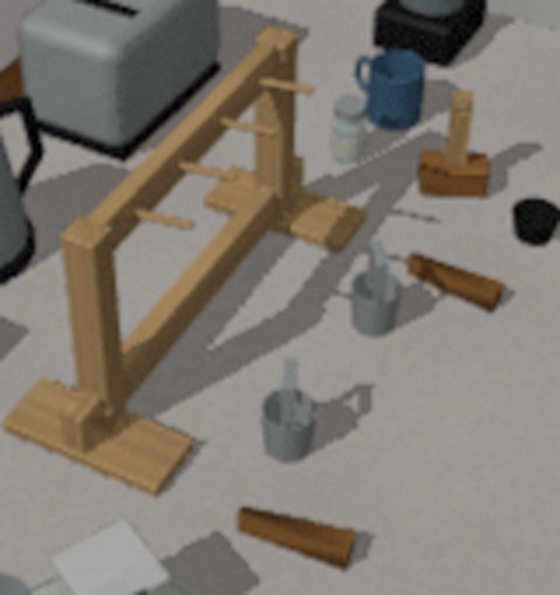

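Both crops agree. The noses already point at the rack, the pail handles are diagonal, and the mallet is yawed by about 26 degrees. Next come the exact poses.

```bash
cat >> h.py <<'E'
def rect(P):
    (c,s,a)=cv2.minAreaRect(P[:,:2].astype(np.float32)); 
    if s[0]<s[1]: s=s[::-1]; a+=90
    a=(a+90)%180-90
    return np.round(c,1),np.round(s,1),round(a,1)
def box(X,x0,x1,y0,y1,z0,z1):
    m=(X[...,0]>x0)&(X[...,0]<x1)&(X[...,1]>y0)&(X[...,1]<y1)&(X[...,2]>z0)&(X[...,2]<z1); return X[m]
def line(P):
    vx,vy,cx,cy=cv2.fitLine(P[:,:2].astype(np.float32),cv2.DIST_HUBER,0,.01,.01).ravel(); a=np.degrees(np.arctan2(vy,vx)); return (round(float(cx),1),round(float(cy),1)),round(float((a+90)%180-90),1)
def look(regs,names=("top","side"),ds=None):
    for n in names:
        X=cloud((ds or {}).get(n) or cap(n))
        for k,b in regs.items():
            P=box(X,*b)
            if len(P)>4: print(n,k,len(P),"rect",*rect(P),"line",*line(P),"z",np.percentile(P[:,2],[5,50,95]).round(),"mid",((np.percentile(P[:,:2],1,axis=0)+np.percentile(P[:,:2],99,axis=0))/2).round(1))
R0=dict(rail=(560,720,-240,220,272,300),wL=(300,470,190,260,16,45),wR=(300,470,-250,-180,16,45),
 p1bar=(410,500,60,150,97,130),p2bar=(410,500,-160,-70,97,130),p1=(410,500,60,150,8,130),p2=(410,500,-160,-70,8,130),
 mh=(420,560,-480,-350,75,170),mhead=(420,560,-480,-340,25,62))
E
python3 - <<'E'
from h import *
import pickle
ds={n:pickle.load(open(n+"0.pkl","rb")) for n in("top","side")}
look(R0,ds=ds)
for n in ds:
    X=cloud(ds[n])
    # pegs: points in front of rail at peg height
    P=box(X,520,700,-240,220,255,300)
    a=line(box(X,560,720,-180,160,272,300)); c,ang=np.array(a[0]),np.radians(a[1])
    if abs(ang)<.7: ang+=np.pi/2
    if ang<0: ang+=np.pi
    ey=np.array([np.cos(ang),np.sin(ang)]); ex=np.array([ey[1],-ey[0]])
    q=(P[:,:2]-c)@np.c_[ex,ey]; f=q[:,0]<-18
    print(n,"yaw",np.degrees(ang)-90,c)
    s=np.sort(q[f,1]); g=np.split(s,np.where(np.diff(s)>20)[0]+1)
    for k in g: 
        m=f&(q[:,1]>=k[0])&(q[:,1]<=k[-1]); print(len(k),"y",k.mean().round(1),"xmin",q[m,0].min().round(1), "xmid z",P[m,2].mean().round(0))
    for sy in(-1,1):
        F=box(X,500,760,*( (150,260) if sy>0 else (-300,-170)),10,28); qf=(F[:,:2]-c)@np.c_[ex,ey]
        print("foot",np.percentile(qf,[1,99],axis=0).round(1).tolist())
    r=(box(X,560,720,-260,240,272,300)[:,:2]-c)@np.c_[ex,ey]; print("rail",np.percentile(r,[1,99],axis=0).round(1).tolist())
E
```

```text
top rail 1305 rect [614.5 -18.6] [440.1 103.2] -88.8 line (643.2, -16.5) -88.5 z [274. 284. 289.] mid [617.1 -17.8]
top wL 212 rect [380.1 224.4] [119.6  28.8] 12.9 line (378.4, 220.9) 9.3 z [21. 29. 35.] mid [380.9 217.9]
top wR 210 rect [ 393.7 -218.8] [121.2  29.3] -6.1 line (394.0, -215.6) -2.5 z [22. 29. 35.] mid [ 397.1 -213.8]
top p1bar 53 rect [451.4 108. ] [42.4 12.5] -64.4 line (451.5, 108.1) -65.0 z [107. 112. 119.] mid [451.5 107.9]
top p2bar 56 rect [ 455.  -114.1] [44.2 13.8] -54.9 line (454.8, -113.7) -53.8 z [107. 113. 119.] mid [ 454.8 -113.8]
top p1 172 rect [452.4 102.8] [88.9 79.1] -4.4 line (451.8, 108.2) -48.6 z [  9.  57. 117.] mid [453.9 101.6]
top p2 166 rect [ 456.6 -115.2] [86.7 79.5] 88.9 line (452.3, -112.2) -65.5 z [ 10.  61. 116.] mid [ 455.8 -113.7]
top mh 104 rect [ 478.5 -401.8] [25.9 23. ] 27.3 line (475.2, -397.2) -0.6 z [ 82. 145. 155.] mid [ 478.2 -400.7]
top mhead 292 rect [ 477.3 -400. ] [90.5 46.1] 26.5 line (475.7, -392.5) 25.2 z [31. 46. 54.] mid [ 477.1 -399.8]
side rail 644 rect [614.9 -17.3] [442.6 101.2] -89.1 line (641.2, 11.9) -88.6 z 
[... 874 characters left out ...]
59.6] 29.4 line (472.1, -386.9) 26.8 z [28. 43. 52.] mid [ 477.6 -393.4]
top yaw 1.4000000000000057 [642.6  -8.5]
57 y -144.0 xmin -78.5 xmid z 273.0
55 y -54.3 xmin -77.5 xmid z 272.0
56 y 35.4 xmin -79.8 xmid z 273.0
57 y 125.2 xmin -78.8 xmid z 273.0
1 y 192.2 xmin -18.1 xmid z 285.0
foot [[-102.0, -272.1], [96.2, -192.7]]
foot [[-102.1, 174.4], [96.1, 254.1]]
rail [[-75.2, -225.8], [20.3, 207.2]]
side yaw 1.5999999999999943 [641.1   5.2]
31 y -154.8 xmin -78.4 xmid z 270.0
32 y -64.8 xmin -76.2 xmid z 270.0
35 y 25.0 xmin -76.0 xmid z 270.0
39 y 114.8 xmin -75.8 xmid z 270.0
foot [[-100.3, -286.7], [97.5, -198.7]]
foot [[-99.3, 163.5], [98.6, 243.2]]
rail [[-72.8, -234.7], [21.6, 198.3]]
```

```bash
cat > plan.py <<'E'
import numpy as np, json, os, sys
from scipy.spatial.transform import Rotation as Ro
from station import monitor
F="cmd.json"
def pose(g,yaw,tilt=0,d=155):
    """g: grasp point mm; yaw: heading of tool y (deg); tilt: hand leans back against heading yaw-90"""
    a=np.radians(yaw-90); h=np.array([np.cos(a),np.sin(a),0]); t=np.radians(tilt)
    z=np.sin(t)*h-np.cos(t)*np.array([0,0,1]); y=np.array([-h[1],h[0],0]); x=np.cross(y,z)
    return np.array(g,float)-d*z, np.c_[x,y,z]
def cur(sync=False):
    if os.path.exists(F) and not sync:
        s=json.load(open(F)); return np.array(s["p"]),Ro.from_quat(s["q"])
    s=monitor.observe(); w=s["tcp_rot"]; return np.array(s["tcp_pos"]),Ro.from_quat(np.r_[w[1:],w[0]])
def plan(way,sync=False):
    """way: list of (grasp,yaw,tilt); one call; prints rows, rows needed, stores the last as commanded"""
    p0,r0=cur(sync); pp,rp=p0,r0
    o=monitor.observe(); print("meas-cmd",(o["tcp_pos"]-p0).round(1),"F",o["ft_force"].round(1),"w",round(o["gripper_width"],3),"t",round(o["t"],1))
    for g,yaw,tilt in way:
        P,R=pose(g,yaw,tilt); dp=np.round((P-p0)/1000,3); rv=np.round((Ro.from_matrix(R)*r0.inv()).as_rotvec(),3)
        p=p0+dp*1000; r=Ro.from_rotvec(rv)*r0
        n=max(np.linalg.norm(p-pp)/50,np.degrees((r*rp.inv()).magnitude())/8.59)
        print("dp",dp.tolist(),"rot",rv.tolist(),"rows %.1f"%n, "tcp",P.round(0)); pp,rp=p,r
    json.dump(dict(p=pp.tolist(),q=rp.as_quat().tolist()),open(F,"w"))
RO=np.array([642.5,-17.3]); RY=np.radians(1.45)
def rack(x,y,z):
    c,s=np.cos(RY),np.sin(RY); return [RO[0]+c*x-s*y, RO[1]+s*x+c*y, z]
E
python3 - <<'E'
from plan import *
json.dump(dict(p=[161.926,-525.617,404.683],q=cur(True)[1].as_quat().tolist()),open(F,"w"))
g=[361.6,-212.5,22]
plan([([330,-250,140],90-3.2,20),(g[:2]+[80],86.8,20),(g,86.8,20)])
E
```

```text
meas-cmd [ 0.   0.1 -0.8] F [0.  0.2 0.5] w 1.0 t 0.1
dp [0.115, 0.279, -0.119] rot [0.041, -0.349, -0.351] rows 6.5 tcp [ 277. -247.  286.]
dp [0.147, 0.316, -0.179] rot [0.041, -0.349, -0.351] rows 1.5 tcp [ 309. -210.  226.]
dp [0.147, 0.316, -0.237] rot [0.041, -0.349, -0.351] rows 1.2 tcp [ 309. -210.  168.]
```

>>> apply_moves --commands '[{"dp":[0.115,0.279,-0.119],"rotation":[0.041,-0.349,-0.351],"gripper":0.2},{"dp":[0.115,0.279,-0.119],"rotation":[0.041,-0.349,-0.351],"gripper":0.2},{"dp":[0.115,0.279,-0.119],"rotation":[0.041,-0.349,-0.351],"gripper":0.2},{"dp":[0.115,0.279,-0.119],"rotation":[0.041,-0.349,-0.351],"gripper":0.2},{"dp":[0.115,0.279,-0.119],"rotation":[0.041,-0.349,-0.351],"gripper":0.2},{"dp":[0.115,0.279,-0.119],"rotation":[0.041,-0.349,-0.351],"gripper":0.2},{"dp":[0.115,0.279,-0.119],"rotation":[0.041,-0.349,-0.351],"gripper":0.2},{"dp":[0.147,0.316,-0.179],"rotation":[0.041,-0.349,-0.351],"gripper":0.2},{"dp":[0.147,0.316,-0.179],"rotation":[0.041,-0.349,-0.351],"gripper":0.2},{"dp":[0.147,0.316,-0.179],"rotation":[0.041,-0.349,-0.351],"gripper":0.2}]' --newtons 60

```text
t: 1.1
tcp_pos: [308.2, -207.9, 222.9]
tcp_rot: [0.171, 0.026, 0.985, -0.005]
ft_force: [-0.2, -0.1, -0.6]
gripper_width: 0.799
finger_force: 0.0
```

```bash
python3 - <<'E'
from plan import *
from h import look
p,r=cur(); p=p-[0,0,58]; 
g=[361.6,-212.5,80]   # commanded now is really the z=80 waypoint
P,R=pose(g,86.8,20); json.dump(dict(p=(np.array([161.926,-525.617,404.683])+[147,316,-179]).tolist(),q=r.as_quat().tolist()),open(F,"w"))
plan([([361.6,-212.5,22],86.8,20)])
print(r.as_matrix().round(2).tolist())
look(dict(wR=(300,470,-250,-180,22,45)),("side",))
E
```

```text
meas-cmd [-0.8  1.7 -2.8] F [-0.2 -0.1 -0.6] w 0.799 t 1.1
dp [-0.0, 0.0, -0.058] rot [-0.0, 0.0, -0.0] rows 1.2 tcp [ 309. -210.  168.]
[[-0.94, 0.06, 0.34], [0.05, 1.0, -0.02], [-0.34, 0.0, -0.94]]
side wR 105 rect [ 399.1 -209.8] [120.5  34.8] 0.6 line (397.6, -211.3) -4.7 z [24. 28. 32.] mid [ 397.4 -211.3]
```

>>> apply_moves --commands '[{"dp":[0,0,-0.04],"rotation":[0,0,0],"gripper":0.2},{"dp":[0,0,-0.057],"rotation":[0,0,0],"gripper":0.2},{"dp":[0,0,-0.057],"rotation":[0,0,0],"gripper":0.2},{"dp":[0,0,-0.057],"rotation":[0,0,0],"gripper":0.8},{"dp":[0,0,-0.057],"rotation":[0,0,0],"gripper":0.8},{"dp":[0,0,-0.057],"rotation":[0,0,0],"gripper":0.8},{"dp":[0,0,-0.057],"rotation":[0,0,0],"gripper":0.8},{"dp":[0,0,-0.057],"rotation":[0,0,0],"gripper":0.8}]'

```text
t: 1.95
tcp_pos: [309.5, -210.0, 170.2]
tcp_rot: [0.175, 0.027, 0.984, -0.006]
ft_force: [-4.8, -1.5, 8.5]
gripper_width: 0.302
finger_force: 58.1
```

```bash
python3 - <<'E'
from plan import *
p,r=cur(); json.dump(dict(p=(p+[0,0,1]).tolist(),q=r.as_quat().tolist()),open(F,"w"))
o=monitor.observe(); print(o["tcp_pos"],o["finger_force"])
yaw=90+1.45
G=lambda x,z,dy=0: rack(x-35,-229.5+dy,z)
plan([([375,-216,60],86.8,20),(G(-100,48),yaw,20),(G(-100,44),yaw,20)])
E
```

```text
[ 309.5274744  -210.04076721  170.23593559] 58.08920235664118
meas-cmd [ 0.6 -0.4  1.6] F [-4.8 -1.5  8.5] w 0.302 t 1.9
dp [0.013, -0.003, 0.037] rot [-0.0, 0.0, -0.0] rows 0.8 tcp [ 322. -213.  206.]
dp [0.151, -0.042, 0.025] rot [-0.0, 0.0, 0.081] rows 2.9 tcp [ 460. -251.  194.]
dp [0.151, -0.042, 0.021] rot [-0.0, 0.0, 0.081] rows 0.1 tcp [ 460. -251.  190.]
```

>>> apply_moves --commands '[{"dp":[0.0,0,0.03],"rotation":[0,0,0],"gripper":0.8},{"dp":[0.013,-0.003,0.037],"rotation":[0,0,0],"gripper":0.8},{"dp":[0.151,-0.042,0.025],"rotation":[0,0,0.081],"gripper":0.8},{"dp":[0.151,-0.042,0.025],"rotation":[0,0,0.081],"gripper":0.8},{"dp":[0.151,-0.042,0.025],"rotation":[0,0,0.081],"gripper":0.8},{"dp":[0.151,-0.042,0.025],"rotation":[0,0,0.081],"gripper":0.8},{"dp":[0.151,-0.042,0.023],"rotation":[0,0,0.081],"gripper":0.8},{"dp":[0.151,-0.042,0.023],"rotation":[0,0,0.081],"gripper":0.8}]'

```text
t: 2.75
tcp_pos: [459.0, -251.4, 191.6]
tcp_rot: [0.173, -0.012, 0.985, 0.002]
ft_force: [-0.8, 0.5, -1.2]
gripper_width: 0.299
finger_force: 58.8
```

```bash
python3 - <<'E'
from plan import *
from h import *
p,r=cur(); json.dump(dict(p=(p+[0,0,2]).tolist(),q=r.as_quat().tolist()),open(F,"w"))
yaw=90+1.45
G=lambda x,z,dy=0: rack(x-35,-229.5+dy,z)
a=np.array(monitor.observe()["tcp_pos"]); print(a)
plan([(G(-28,46),yaw,20)])
S=cap("side"); T=cap("top")
c=lambda d,X,f,w=45,h=35:[ (lambda u,v: cv2.resize(d["image"][v-h:v+h,u-w:u+w],None,fx=f,fy=f,interpolation=cv2.INTER_CUBIC))(*np.round(proj(d,X)[0]).astype(int))][0]
X=rack(-60,-229,30)
im=np.hstack([c(T,X,4),c(S,X,4)]); cv2.imwrite("pics/ins1.png",im[:,:,::-1])
look(dict(nose=(545,600,-262,-225,30,70)),ds=dict(top=T,side=S))
print("expected axis",rack(-60,-229.5,0))
E
```

```text
[ 458.99642942 -251.37018913  191.55194702]
meas-cmd [-0.9  0.2 -0.1] F [-0.8  0.5 -1.2] w 0.299 t 2.8
dp [0.072, 0.002, -0.0] rot [-0.0, 0.0, -0.0] rows 1.4 tcp [ 532. -250.  192.]
top nose 87 rect [ 572.8 -247.1] [50.9 22.1] 3.9 line (573.0, -247.7) 1.3 z [35. 49. 56.] mid [ 573.  -248.2]
side nose 67 rect [ 572.9 -243.7] [54.2 24.6] 4.4 line (573.0, -243.2) -3.6 z [32. 45. 51.] mid [ 572.7 -245.3]
expected axis [np.float64(588.3266121909475), np.float64(-248.2447857244021), 0]
```

View pics/ins1.png

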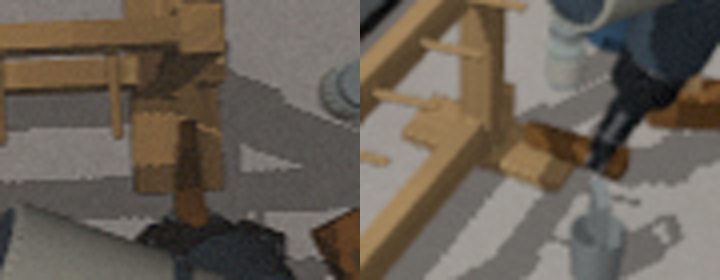

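The wedge is held straight and in line with the slot (axis about -247.7, expected -248.2). I'll slide it in slowly.

>>> apply_moves --commands '[{"dp":[0.015,0,0],"rotation":[0,0,0],"gripper":0.8},{"dp":[0.03,0.001,0],"rotation":[0,0,0],"gripper":0.8},{"dp":[0.042,0.001,0],"rotation":[0,0,0],"gripper":0.8},{"dp":[0.05,0.001,0],"rotation":[0,0,0],"gripper":0.8},{"dp":[0.056,0.002,0],"rotation":[0,0,0],"gripper":0.8},{"dp":[0.062,0.002,0],"rotation":[0,0,0],"gripper":0.8},{"dp":[0.067,0.002,0],"rotation":[0,0,0],"gripper":0.8},{"dp":[0.072,0.002,0],"rotation":[0,0,0],"gripper":0.8},{"dp":[0.072,0.002,0],"rotation":[0,0,0],"gripper":0.8}]'

```text
t: 3.75
tcp_pos: [532.0, -250.3, 191.2]
tcp_rot: [0.173, -0.012, 0.985, 0.001]
ft_force: [-0.1, -5.1, -2.5]
gripper_width: 0.3
finger_force: 59.6
```

```bash
python3 - <<'E'
from plan import *
g=[380.5-35*.986,222-35*.165,24]
yaw=91.45
plan([(rack(-63,-229.5,44),yaw,20),(rack(-63,-229.5,44),yaw,20),(rack(-110,-229.5,75),yaw,20),(rack(-150,-229.5,130),yaw,20)])
E
```

```text
meas-cmd [ 0.1 -0.7 -0.5] F [-0.1 -5.1 -2.5] w 0.3 t 3.8
dp [0.0, -0.0, -0.002] rot [-0.0, 0.0, -0.0] rows 0.0 tcp [ 532. -250.  190.]
dp [0.0, -0.0, -0.002] rot [-0.0, 0.0, -0.0] rows 0.0 tcp [ 532. -250.  190.]
dp [-0.047, -0.001, 0.029] rot [-0.0, 0.0, -0.0] rows 1.1 tcp [ 485. -251.  221.]
dp [-0.087, -0.002, 0.084] rot [-0.0, 0.0, -0.0] rows 1.4 tcp [ 445. -252.  276.]
```

>>> apply_moves --commands '[{"dp":[0,0,-0.002],"rotation":[0,0,0],"gripper":0.8},{"dp":[0,0,-0.002],"rotation":[0,0,0],"gripper":0.45},{"dp":[0,0,-0.002],"rotation":[0,0,0],"gripper":0.45},{"dp":[0,0,-0.002],"rotation":[0,0,0],"gripper":0.45},{"dp":[-0.02,-0.001,0.02],"rotation":[0,0,0],"gripper":0.45},{"dp":[-0.047,-0.001,0.05],"rotation":[0,0,0],"gripper":0.45},{"dp":[-0.087,-0.002,0.084],"rotation":[0,0,0],"gripper":0.4},{"dp":[-0.087,-0.002,0.084],"rotation":[0,0,0],"gripper":0.3}]'

```text
t: 4.55
tcp_pos: [443.2, -251.8, 280.4]
tcp_rot: [0.177, -0.013, 0.984, 0.0]
ft_force: [1.4, -0.5, 1.4]
gripper_width: 0.698
finger_force: 0.0
```

```bash
python3 - <<'E'
from plan import *
from h import *
R0["wL"]=(300,470,180,260,22,45)
look({k:R0[k] for k in("wL",)}|dict(w=(520,600,-262,-232,30,70),p1b=R0["p1bar"],p2b=R0["p2bar"]))
def L(): 
    g=[380.5-35*.986,222-35*.165]
    plan([([380,-100,210],99.5,20),([345,60,210],99.5,20),(g+[120],99.5,20),(g+[60],99.5,20),(g+[25],99.5,20)])
L()
E
```

```text
top wL 198 rect [380.8 224.1] [119.6  28.6] 11.6 line (377.9, 220.8) 10.0 z [24. 29. 35.] mid [380.9 218.9]
top w 100 rect [ 579.2 -247.7] [40.1 28.1] -5.2 line (579.5, -246.8) 4.3 z [35. 46. 53.] mid [ 579.6 -247.5]
top p1b 53 rect [451.3 108. ] [42.7 12.5] -64.4 line (451.3, 107.9) -64.6 z [107. 113. 118.] mid [451.4 108. ]
side wL 190 rect [382.4 219.8] [120.1  32. ] 5.0 line (379.7, 222.7) 8.7 z [24. 27. 32.] mid [381.4 219.5]
side w 47 rect [ 579.6 -247.5] [40.4 28.7] 3.5 line (576.9, -244.7) 5.0 z [32. 43. 49.] mid [ 579.7 -247.4]
side p1b 45 rect [451.7 110.5] [46.3 12.3] -67.4 line (450.2, 114.1) -70.6 z [ 99. 111. 117.] mid [451.5 110. ]
side p2b 37 rect [ 455.1 -111.5] [49.8 15.5] -53.1 line (455.9, -111.6) -47.2 z [ 98. 111. 115.] mid [ 457.  -109.5]
meas-cmd [-0.4  0.1  1.5] F [-0.1  0.1 -0.5] w 0.699 t 4.7
dp [-0.117, 0.143, 0.08] rot [-0.0, 0.0, 0.14] rows 4.0 tcp [ 328. -109.  356.]
dp [-0.152, 0.303, 0.08] rot [-0.0, 0.0, 0.14] rows 3.3 tcp [293.  51. 356.]
dp [-0.151, 0.459, -0.01] rot [-0.0, 0.0, 0.14] rows 3.6 tcp [294. 207. 266.]
dp [-0.151, 0.459, -0.07] rot [-0.0, 0.0, 0.14] rows 1.2 tcp [294. 207. 206.]
dp [-0.151, 0.459, -0.105] rot [-0.0, 0.0, 0.14] rows 0.7 tcp [294. 207. 171.]
```

>>> apply_moves --commands '[{"dp":[-0.152,0.303,0.08],"rotation":[0,0,0.14],"gripper":0.3},{"dp":[-0.152,0.303,0.08],"rotation":[0,0,0.14],"gripper":0.3},{"dp":[-0.152,0.303,0.08],"rotation":[0,0,0.14],"gripper":0.3},{"dp":[-0.152,0.303,0.08],"rotation":[0,0,0.14],"gripper":0.3},{"dp":[-0.152,0.303,0.08],"rotation":[0,0,0.14],"gripper":0.3},{"dp":[-0.152,0.303,0.08],"rotation":[0,0,0.14],"gripper":0.3},{"dp":[-0.152,0.303,0.08],"rotation":[0,0,0.14],"gripper":0.3},{"dp":[-0.152,0.303,0.08],"rotation":[0,0,0.14],"gripper":0.3},{"dp":[-0.152,0.303,0.08],"rotation":[0,0,0.14],"gripper":0.3}]'

```text
t: 5.55
tcp_pos: [292.3, 53.8, 355.9]
tcp_rot: [0.174, -0.085, 0.981, 0.015]
ft_force: [-0.1, -1.4, 1.1]
gripper_width: 0.699
finger_force: 0.0
```

>>> apply_moves --commands '[{"dp":[0.001,0.156,-0.09],"rotation":[0,0,0],"gripper":0.3},{"dp":[0.001,0.156,-0.09],"rotation":[0,0,0],"gripper":0.3},{"dp":[0.001,0.156,-0.09],"rotation":[0,0,0],"gripper":0.3},{"dp":[0.001,0.156,-0.09],"rotation":[0,0,0],"gripper":0.3},{"dp":[0.001,0.156,-0.13],"rotation":[0,0,0],"gripper":0.3},{"dp":[0.001,0.156,-0.15],"rotation":[0,0,0],"gripper":0.3},{"dp":[0.001,0.156,-0.15],"rotation":[0,0,0],"gripper":0.3}]'

```text
t: 6.25
tcp_pos: [299.1, 203.8, 208.2]
tcp_rot: [0.166, -0.083, 0.983, 0.011]
ft_force: [-0.3, -1.4, 0.7]
gripper_width: 0.697
finger_force: 0.0
```

```bash
python3 - <<'E'
from plan import *
from h import *
p,r=cur(); json.dump(dict(p=(p+[0,0,35]).tolist(),q=r.as_quat().tolist()),open(F,"w"))
look(dict(wL=(300,470,180,260,22,45)),("side",))
g=[380.5-35*.986,222-35*.165]
plan([(g+[25],99.5,20)])
E
```

```text
side wL 134 rect [382.2 226. ] [119.4  31.5] 10.9 line (390.5, 225.7) 6.9 z [23. 28. 31.] mid [381.5 220.2]
meas-cmd [ 5.5 -2.9  4.1] F [0.9 0.5 1. ] w 0.701 t 6.3
dp [-0.0, 0.0, -0.035] rot [-0.0, 0.0, 0.0] rows 0.7 tcp [294. 207. 171.]
```

>>> apply_moves --commands '[{"dp":[0,0,-0.02],"rotation":[0,0,0],"gripper":0.3},{"dp":[0,0,-0.035],"rotation":[0,0,0],"gripper":0.3},{"dp":[0,0,-0.035],"rotation":[0,0,0],"gripper":0.3},{"dp":[0,0,-0.035],"rotation":[0,0,0],"gripper":0.3}]'

```text
t: 6.7
tcp_pos: [309.0, 201.8, 189.9]
tcp_rot: [0.158, -0.086, 0.984, 0.016]
ft_force: [0.4, 0.4, 0.3]
gripper_width: 0.697
finger_force: 0.0
```

```bash
python3 - <<'E'
from plan import *
p,r=cur();o=monitor.observe(); print(o["tcp_pos"]-p,o["ft_force"],o["joint_positions"].round(2)); w=o["tcp_rot"]
R=Ro.from_quat(np.r_[w[1:],w[0]]); print("g",o["tcp_pos"]+155*R.as_matrix()[:,2], "tilt",R.as_matrix()[:,2])
E
```

```text
[15.11302273 -5.55331645 19.24470005] [0.37952242 0.42495846 0.28138322] [ 1.04  0.02 -1.03  0.68 -0.39 -3.05]
g [356.705178   210.90679385  42.71851654] tilt [ 0.30752358  0.058562   -0.94973667]
```

Near the base, leaning the hand back runs the wrist into a singularity (j6 at its limit). I'll rise, stand the hand upright and grasp nearer the tail instead.

```bash
python3 - <<'E'
from plan import *
g=[380.5-43*.986,222-43*.165]
plan([(g+[110],99.5,0)],sync=True)
E
```

```text
meas-cmd [0. 0. 0.] F [0.4 0.4 0.3] w 0.697 t 6.7
dp [0.029, 0.013, 0.075] rot [-0.058, 0.313, -0.008] rows 2.1 tcp [338. 215. 265.]
```

>>> apply_moves --commands '[{"dp":[0.015,0.006,0.04],"rotation":[-0.029,0.15,-0.004],"gripper":0.3},{"dp":[0.029,0.013,0.075],"rotation":[-0.058,0.313,-0.008],"gripper":0.3},{"dp":[0.029,0.013,0.075],"rotation":[-0.058,0.313,-0.008],"gripper":0.3},{"dp":[0.029,0.013,0.075],"rotation":[-0.058,0.313,-0.008],"gripper":0.3},{"dp":[0.029,0.013,0.075],"rotation":[-0.058,0.313,-0.008],"gripper":0.3},{"dp":[0.029,0.013,0.075],"rotation":[-0.058,0.313,-0.008],"gripper":0.3},{"dp":[0.029,0.013,0.075],"rotation":[-0.058,0.313,-0.008],"gripper":0.3}]'

```text
t: 7.4
tcp_pos: [336.9, 213.9, 263.5]
tcp_rot: [-0.001, -0.084, 0.996, -0.001]
ft_force: [1.2, -0.0, 0.1]
gripper_width: 0.7
finger_force: 0.0
```

```bash
python3 - <<'E'
from plan import *
p,r=cur();o=monitor.observe(); print(o["tcp_pos"]-p,o["joint_positions"].round(2)); w=o["tcp_rot"]
R=Ro.from_quat(np.r_[w[1:],w[0]]); print("g",o["tcp_pos"]+155*R.as_matrix()[:,2], "tilt",R.as_matrix()[:,2],"rot err",(R*r.inv()).as_rotvec().round(3))
E
```

```text
[-1.18025311 -0.97775422 -1.40525155] [ 0.96  0.06 -0.51  0.   -1.   -2.37]
g [336.67126911 213.56760358 108.52282269] tilt [-0.00120968 -0.00183436 -0.99999759] rot err [-0.002  0.001  0.002]
```

>>> apply_moves --commands '[{"dp":[0.001,0.001,-0.04],"rotation":[0,0,0],"gripper":0.3},{"dp":[0.001,0.001,-0.08],"rotation":[0,0,0],"gripper":0.3},{"dp":[0.001,0.001,-0.085],"rotation":[0,0,0],"gripper":0.3},{"dp":[0.001,0.001,-0.085],"rotation":[0,0,0],"gripper":0.3},{"dp":[0.001,0.001,-0.085],"rotation":[0,0,0],"gripper":0.8},{"dp":[0.001,0.001,-0.085],"rotation":[0,0,0],"gripper":0.8},{"dp":[0.001,0.001,-0.085],"rotation":[0,0,0],"gripper":0.8},{"dp":[0.001,0.001,-0.085],"rotation":[0,0,0],"gripper":0.8}]'

```text
t: 8.2
tcp_pos: [339.1, 216.1, 180.9]
tcp_rot: [0.001, -0.084, 0.996, 0.001]
ft_force: [-2.3, -1.7, 8.1]
gripper_width: 0.313
finger_force: 58.6
```

```bash
python3 - <<'E'
from plan import *
o=monitor.observe(); print(o["tcp_pos"],o["ft_force"],o["finger_force"],o["joint_positions"].round(2))
g=o["tcp_pos"]-[0,0,155]; print("g",g)
yaw=91.45; z=g[2]+18+3
G=lambda x,z: rack(x-43,229.5+.7,z)
plan([(g+[5,0,40],99.5,0),(G(-100,z+4),yaw,0),(G(-100,z),yaw,0)],sync=True)
E
```

```text
[339.10487218 216.08895005 180.8769303 ] [-2.31393534 -1.67782646  8.08057498] 58.58974386937916 [ 0.96  0.18 -0.63 -0.   -0.76 -2.36]
g [339.10487218 216.08895005  25.8769303 ]
meas-cmd [0. 0. 0.] F [-2.3 -1.7  8.1] w 0.313 t 8.2
dp [0.005, 0.0, 0.04] rot [-0.002, 0.001, -0.002] rows 0.8 tcp [344. 216. 221.]
dp [0.155, -0.007, 0.025] rot [-0.002, 0.001, -0.143] rows 3.0 tcp [494. 209. 206.]
dp [0.155, -0.007, 0.021] rot [-0.002, 0.001, -0.143] rows 0.1 tcp [494. 209. 202.]
```

>>> apply_moves --commands '[{"dp":[0.002,0,0.03],"rotation":[0,0,0],"gripper":0.8},{"dp":[0.005,0,0.04],"rotation":[0,0,0],"gripper":0.8},{"dp":[0.155,-0.007,0.03],"rotation":[0,0,-0.143],"gripper":0.8},{"dp":[0.155,-0.007,0.03],"rotation":[0,0,-0.143],"gripper":0.8},{"dp":[0.155,-0.007,0.03],"rotation":[0,0,-0.143],"gripper":0.8},{"dp":[0.155,-0.007,0.03],"rotation":[0,0,-0.143],"gripper":0.8},{"dp":[0.155,-0.007,0.03],"rotation":[0,0,-0.143],"gripper":0.8},{"dp":[0.155,-0.007,0.03],"rotation":[0,0,-0.143],"gripper":0.8}]'

```text
t: 9.0
tcp_pos: [493.0, 208.4, 209.5]
tcp_rot: [-0.001, -0.012, 1.0, 0.0]
ft_force: [-0.1, -0.3, -1.1]
gripper_width: 0.316
finger_force: 59.2
```

```bash
python3 - <<'E'
from plan import *
from h import *
yaw=91.45; z=25.9+21
G=lambda x,z: rack(x-43,229.5+.7,z)
print(monitor.observe()["joint_positions"].round(2))
plan([(G(-100,z),yaw,0),(G(-30,z),yaw,0)],sync=True)
S=cap("side"); T=cap("top")
look(dict(nose=(535,600,190,235,30,70),post=(600,700,160,220,150,235)),ds=dict(top=T,side=S))
print("expected axis",rack(-60,230.2,0))
def c(d,X,f,w=45,h=35):
    u,v=np.round(proj(d,X)[0]).astype(int); return cv2.resize(d["image"][v-h:v+h,u-w:u+w],None,fx=f,fy=f,interpolation=cv2.INTER_CUBIC)
X=rack(-60,229,30)
cv2.imwrite("pics/ins2.png",np.hstack([c(T,X,4),c(S,X,4)])[:,:,::-1])
E
```

```text
[ 0.69  0.37 -0.26 -0.   -0.94 -2.24]
meas-cmd [0. 0. 0.] F [-0.1 -0.3 -1.1] w 0.316 t 9.0
dp [0.001, 0.001, -0.008] rot [-0.0, -0.001, 0.001] rows 0.2 tcp [494. 209. 202.]
dp [0.071, 0.003, -0.008] rot [-0.0, -0.001, 0.001] rows 1.4 tcp [564. 211. 202.]
top nose 56 rect [570.6 203.2] [45.5 22.4] 1.3 line (572.0, 206.2) 10.9 z [36. 56. 63.] mid [570.9 205.4]
top post 49 rect [623.7 179.2] [39.6 16. ] -60.9 line (621.1, 181.5) -86.0 z [159. 190. 233.] mid [628.6 182.8]
side nose 102 rect [566.7 209. ] [62.1 22.7] -4.4 line (569.1, 215.3) -4.8 z [34. 53. 60.] mid [567.7 210.7]
side post 253 rect [632.7 195.1] [51.2 31.1] 42.5 line (637.5, 198.9) 22.9 z [154. 195. 230.] mid [639.6 186.6]
expected axis [np.float64(576.6941000446634), np.float64(211.30801283215825), 0]
```

View pics/ins2.png

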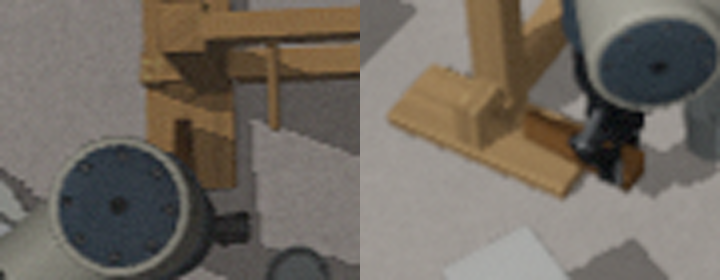

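```bash
python3 - <<'E'
from plan import *
from h import *
T=cap("top"); hsv=cv2.cvtColor(T["image"],cv2.COLOR_RGB2HSV).astype(int)
c,s=np.cos(RY),np.sin(RY)
def loc(X): d=X[:,:2]-RO; return np.c_[d@[c,s],d@[-s,c]]
for nm,y,zt,x0,x1 in(("L",229,56.6,-88,-44),("R",-229,46,-84,-25)):
    for x in np.arange(x0,x1,6.):
        ys=np.arange(y-28,y+28,.5); P=np.array([rack(x,t,zt) for t in ys]); uv=proj(T,P)
        g=cv2.remap(T["image"].astype(np.float32),uv[None,:,0].astype(np.float32),uv[None,:,1].astype(np.float32),cv2.INTER_LINEAR)[0]
        h=g[:,0]-0; v=g.mean(1)
        print(nm,x,' '.join(str(int(a)) for a in v[::4]))
E
```

```text
L -88.0 64 66 65 65 65 63 60 51 42 40 39 41 44 49 70 93 105 108 96 78 59 51 47 55 60 55 50 44
L -82.0 60 62 64 65 65 63 60 56 50 43 39 38 42 46 52 61 78 95 111 112 106 84 62 55 52 55 55 54
L -76.0 64 65 66 66 67 65 62 53 44 38 38 42 41 41 44 47 52 60 72 92 113 119 119 103 83 59 53 51
L -70.0 65 65 65 65 65 65 64 56 48 40 38 38 40 42 41 46 56 66 74 76 79 84 93 103 109 112 106 98
L -64.0 65 65 65 65 65 66 65 59 49 36 38 41 41 40 37 45 61 77 90 94 96 93 90 87 85 83 92 103
L -58.0 63 65 67 67 67 67 63 54 45 36 34 34 40 42 41 52 69 86 99 98 96 94 94 94 93 92 94 97
L -52.0 96 91 85 75 68 67 63 56 48 41 38 37 40 42 43 54 68 86 97 95 94 94 93 91 91 92 94 99
L -46.0 94 92 92 94 95 96 90 81 59 41 36 35 37 41 44 60 77 90 97 94 93 93 93 92 93 94 95 101
R -84.0 73 67 66 66 66 62 55 50 45 48 49 48 47 47 46 46 48 50 47 47 49 47 44 51 58 64 67 65
R -78.0 71 67 67 66 65 62 58 51 47 48 48 49 49 49 48 47 47 47 46 46 47 52 58 71 81 86 89 89
R -72.0 70 68 69 69 68 65 60 53 48 46 45 44 46 47 48 47 44 44 46 46 46 54 64 77 87 93 95 95
R -66.0 72 68 65 65 65 63 59 53 53 55 54 53 53 53 52 51 50 50 49 49 50 57 66 79 86 91 93 94
R -60.0 69 68 67 66 65 65 62 58 57 56 57 56 55 54 55 57 59 58 56 55 57 65 77 92 94 93 94 95
R -54.0 67 68 69 67 64 60 59 58 57 56 56 55 53 51 50 53 56 55 54 55 59 65 79 94 95 95 94 94
R -48.0 70 68 67 67 67 66 64 60 55 53 55 54 51 53 55 55 55 54 53 54 61 72 84 95 96 96 93 93
R -42.0 65 67 66 66 65 64 58 53 52 52 52 52 52 52 52 51 52 56 54 51 61 73 84 93 94 94 93 94
R -36.0 74 67 66 66 67 65 60 52 44 44 46 43 42 45 48 53 54 53 53 54 63 73 82 88 88 93 98 94
R -30.0 76 72 67 64 65 63 60 54 47 44 43 45 45 43 43 43 43 43 45 49 54 60 66 68 68 70 73 72
```

The left wedge lies flush against one pad, so it's turned by about -4 degrees with its nose about 4.5 mm inside the slot line. I'll turn the hand to correct that, then insert.

```bash
python3 - <<'E'
from plan import *
z=25.9+21; yaw=95.45
plan([(rack(-143,228,z),yaw,0),(rack(-125,228,z),yaw,0),(rack(-110,228,z),yaw,0),(rack(-73,228,z),yaw,0)],sync=True)
E
```

```text
meas-cmd [0. 0. 0.] F [-0.1  0.1 -0.2] w 0.315 t 9.2
dp [0.001, -0.002, -0.008] rot [-0.0, -0.001, 0.07] rows 0.5 tcp [494. 207. 202.]
dp [0.019, -0.001, -0.008] rot [-0.0, -0.001, 0.07] rows 0.4 tcp [512. 207. 202.]
dp [0.034, -0.001, -0.008] rot [-0.0, -0.001, 0.07] rows 0.3 tcp [527. 208. 202.]
dp [0.071, 0.0, -0.008] rot [-0.0, -0.001, 0.07] rows 0.7 tcp [564. 209. 202.]
```

>>> apply_moves --commands '[{"dp":[0.001,-0.002,-0.008],"rotation":[0,0,0.07],"gripper":0.8},{"dp":[0.001,-0.002,-0.008],"rotation":[0,0,0.07],"gripper":0.8},{"dp":[0.015,-0.001,-0.008],"rotation":[0,0,0.07],"gripper":0.8},{"dp":[0.025,-0.001,-0.008],"rotation":[0,0,0.07],"gripper":0.8},{"dp":[0.034,-0.001,-0.008],"rotation":[0,0,0.07],"gripper":0.8},{"dp":[0.042,-0.001,-0.008],"rotation":[0,0,0.07],"gripper":0.8},{"dp":[0.042,-0.001,-0.008],"rotation":[0,0,0.07],"gripper":0.8}]'

```text
t: 9.85
tcp_pos: [536.4, 207.5, 201.0]
tcp_rot: [-0.001, -0.047, 0.999, -0.0]
ft_force: [-0.6, 0.0, 0.1]
gripper_width: 0.313
finger_force: 59.2
```

```bash
python3 - <<'E'
from plan import *
o=monitor.observe(); print(o["ft_force"],o["moment"],o["tcp_pos"])
E
```

```text
[-0.5979717   0.00166462  0.14673268] [-0.01732331  0.05401636  0.01321244] [536.41601382 207.50210025 200.96862397]
```

>>> apply_moves --commands '[{"dp":[0.009,0,0],"rotation":[0,0,0],"gripper":0.8},{"dp":[0.016,0.001,0],"rotation":[0,0,0],"gripper":0.8},{"dp":[0.022,0.001,0],"rotation":[0,0,0],"gripper":0.8},{"dp":[0.027,0.001,0],"rotation":[0,0,0],"gripper":0.8},{"dp":[0.027,0.001,0],"rotation":[0,0,0],"gripper":0.8},{"dp":[0.027,0.001,-0.002],"rotation":[0,0,0],"gripper":0.8}]'

```text
t: 10.45
tcp_pos: [562.9, 208.9, 199.3]
tcp_rot: [-0.0, -0.047, 0.999, 0.0]
ft_force: [-0.4, 1.7, 0.9]
gripper_width: 0.315
finger_force: 58.8
```

>>> apply_moves --commands '[{"dp":[0,0,0],"rotation":[0,0,0],"gripper":0.4},{"dp":[0,0,0],"rotation":[0,0,0],"gripper":0.4},{"dp":[0,0,0],"rotation":[0,0,0],"gripper":0.4},{"dp":[-0.015,0,0.025],"rotation":[0,0,0],"gripper":0.4},{"dp":[-0.04,0,0.06],"rotation":[0,0,0],"gripper":0.3},{"dp":[-0.08,-0.01,0.1],"rotation":[0,0,0],"gripper":0.2},{"dp":[-0.1,-0.03,0.14],"rotation":[0,0,0],"gripper":0.2},{"dp":[-0.1,-0.03,0.14],"rotation":[0,0,0],"gripper":0.2}]'

```text
t: 11.25
tcp_pos: [461.5, 177.5, 344.9]
tcp_rot: [0.004, -0.048, 0.999, 0.002]
ft_force: [1.0, 0.4, -0.3]
gripper_width: 0.8
finger_force: 0.0
```

```bash
python3 - <<'E'
from plan import *
from h import *
look(R0|dict(wL=(500,610,180,250,30,70),wR=(500,620,-270,-215,30,70)))
o=monitor.observe(); print(o["joint_positions"].round(2))
m=[477.6,-400.2]; yaw=26.5+180
plan([(m+[260],yaw,0),(m+[160],yaw,0),(m+[104],yaw,0)],sync=True)
E
```

```text
top rail 1296 rect [614.1 -17.4] [438.  101.8] -88.9 line (643.2, -15.8) -88.6 z [274. 283. 289.] mid [616.5 -17.1]
top wL 140 rect [576.  211.9] [68.  36.9] 17.4 line (576.5, 210.0) 9.7 z [39. 47. 54.] mid [577.2 208.7]
top wR 137 rect [ 589.7 -247.8] [59.9 29.7] -0.1 line (587.6, -246.8) -1.4 z [35. 47. 53.] mid [ 588.7 -248. ]
top p1bar 53 rect [451.5 108. ] [42.5 12.8] -65.2 line (451.3, 107.9) -64.1 z [107. 114. 119.] mid [451.4 108. ]
top p2bar 56 rect [ 455.  -114.2] [44.5 13.9] -55.0 line (454.8, -113.8) -54.4 z [105. 111. 117.] mid [ 454.8 -113.9]
top p1 159 rect [454.5 106.6] [85.7 79.5] 2.3 line (451.4, 106.6) -54.4 z [  9.  59. 117.] mid [453.6 104.7]
top p2 167 rect [ 451.1 -115. ] [87.1 75.7] 88.9 line (455.3, -114.9) -48.6 z [  9.  60. 116.] mid [ 452.4 -116. ]
top mh 104 rect [ 478.1 -401.2] [26.1 22.8] 25.7 line (474.5, -396.1) 5.7 z [ 81. 145. 157.] mid [ 478.2 -399.9]
top mhead 290 rect [ 477.4 -399.6] [90.3 47. ] 25.2 line (475.3, -393.7) 23.8 z [34. 46. 55.] mid [ 477. -400.]
side rail 364 rect [611.2  88.3] [235.5  98.6] 88.9 line (640.2, 104.1) -88.0 z [273. 28
[... 361 characters left out ...]
.9]
side p1 296 rect [453.3 108.6] [63.7 56.5] -60.5 line (447.5, 114.2) -73.4 z [ 15.  49. 112.] mid [452.3 109.1]
side p2 265 rect [ 455.3 -112.3] [64.7 57.8] -61.6 line (456.6, -107.8) -49.6 z [ 15.  49. 112.] mid [ 456.1 -112.4]
side mhead 11 rect [ 442.3 -394.1] [26.3  6.9] 16.6 line (439.7, -394.1) 30.0 z [27. 30. 36.] mid [ 442.3 -394.1]
[ 0.68  0.18 -0.16 -0.   -1.23 -2.16]
meas-cmd [0. 0. 0.] F [-0.1 -1.  -1. ] w 0.8 t 11.3
dp [0.015, -0.578, 0.074] rot [-0.004, -0.001, 1.939] rows 12.9 tcp [ 478. -400.  415.]
dp [0.015, -0.578, -0.026] rot [-0.004, -0.001, 1.939] rows 2.0 tcp [ 478. -400.  315.]
dp [0.015, -0.578, -0.082] rot [-0.004, -0.001, 1.939] rows 1.1 tcp [ 478. -400.  259.]
```

>>> apply_moves --commands '[{"dp":[0.01,-0.33,0.06],"rotation":[0,0,1.12],"gripper":0.2},{"dp":[0.01,-0.33,0.06],"rotation":[0,0,1.12],"gripper":0.2},{"dp":[0.01,-0.33,0.06],"rotation":[0,0,1.12],"gripper":0.2},{"dp":[0.01,-0.33,0.06],"rotation":[0,0,1.12],"gripper":0.2},{"dp":[0.01,-0.33,0.06],"rotation":[0,0,1.12],"gripper":0.2},{"dp":[0.01,-0.33,0.06],"rotation":[0,0,1.12],"gripper":0.2},{"dp":[0.01,-0.33,0.06],"rotation":[0,0,1.12],"gripper":0.2},{"dp":[0.01,-0.33,0.06],"rotation":[0,0,1.12],"gripper":0.2},{"dp":[0.01,-0.33,0.06],"rotation":[0,0,1.12],"gripper":0.2},{"dp":[0.01,-0.33,0.06],"rotation":[0,0,1.12],"gripper":0.2}]' --newtons 120

```text
t: 12.35
tcp_pos: [472.9, -152.3, 397.3]
tcp_rot: [-0.002, -0.57, 0.822, 0.001]
ft_force: [-0.3, -0.0, -0.4]
gripper_width: 0.801
finger_force: 0.0
```

>>> apply_moves --commands '[{"dp":[0.006,-0.247,0.014],"rotation":[0,0,0.81],"gripper":0.2},{"dp":[0.006,-0.247,0.014],"rotation":[0,0,0.81],"gripper":0.2},{"dp":[0.006,-0.247,0.014],"rotation":[0,0,0.81],"gripper":0.2},{"dp":[0.006,-0.247,0.014],"rotation":[0,0,0.81],"gripper":0.2},{"dp":[0.006,-0.247,0.014],"rotation":[0,0,0.81],"gripper":0.2},{"dp":[0.006,-0.247,0.014],"rotation":[0,0,0.81],"gripper":0.2},{"dp":[0.006,-0.247,-0.03],"rotation":[0,0,0.81],"gripper":0.2},{"dp":[0.006,-0.247,-0.05],"rotation":[0,0,0.81],"gripper":0.2},{"dp":[0.006,-0.247,-0.05],"rotation":[0,0,0.81],"gripper":0.2}]'

```text
t: 13.25
tcp_pos: [478.4, -397.6, 343.7]
tcp_rot: [0.0, 0.848, -0.531, -0.004]
ft_force: [0.1, 1.2, 0.2]
gripper_width: 0.8
finger_force: 0.0
```

```bash
python3 - <<'E'
from plan import *
print(monitor.observe()["joint_positions"].round(2))
from h import *
S=cap("side"); X=cloud(S); look(dict(mhead=R0["mhead"],mh=(420,560,-480,-350,65,95)),ds=dict(side=S),names=("side",))
plan([([477.4,-400.0,101],206,0)],sync=True)
E
```

```text
[-0.44  0.42  0.2  -0.   -1.35  0.9 ]
side mhead 174 rect [ 477.2 -397.1] [89.  54.7] 23.0 line (469.6, -389.1) 21.6 z [28. 44. 55.] mid [ 477.6 -393.3]
side mh 35 rect [ 479.8 -392.4] [30.8 21.6] 0.4 line (475.1, -393.6) 24.7 z [67. 78. 93.] mid [ 479.6 -392.6]
meas-cmd [0. 0. 0.] F [-0.1 -0.9  0.7] w 0.8 t 13.3
dp [-0.001, -0.002, -0.091] rot [-0.001, -0.004, 0.001] rows 1.8 tcp [ 477. -400.  256.]
```

Descend, close, lift, in two calls.

>>> apply_moves --commands '[{"dp":[-0.001,-0.002,-0.045],"rotation":[0,0,0],"gripper":0.2},{"dp":[-0.001,-0.002,-0.088],"rotation":[0,0,0],"gripper":0.2},{"dp":[-0.001,-0.002,-0.088],"rotation":[0,0,0],"gripper":0.2},{"dp":[-0.001,-0.002,-0.088],"rotation":[0,0,0],"gripper":0.8},{"dp":[-0.001,-0.002,-0.088],"rotation":[0,0,0],"gripper":0.8},{"dp":[-0.001,-0.002,-0.088],"rotation":[0,0,0],"gripper":0.8},{"dp":[-0.001,-0.002,-0.088],"rotation":[0,0,0],"gripper":0.8},{"dp":[-0.001,-0.002,-0.088],"rotation":[0,0,0],"gripper":0.8}]' --newtons 120

```text
t: 14.1
tcp_pos: [478.4, -400.9, 264.1]
tcp_rot: [0.0, 0.848, -0.53, 0.003]
ft_force: [0.7, 0.5, 5.9]
gripper_width: 0.287
finger_force: 106.8
```

```bash
python3 - <<'E'
from plan import *
o=monitor.observe(); g0=o["tcp_pos"]-[0,0,155]; print(g0,o["ft_force"])
# mallet underside z=0 at this tcp z -> mallet bottom height b: g z=g0z+b
z=g0[2]+24
# hold: gripper g = mallet axis; strike yaw: mallet x along rack x -> tool y at 181.45
y=181.45
plan([(g0+[0,0,70],206,0),(rack(-185,-231,z+30),y,0),(rack(-185,-231,z),y,0)],sync=True)
E
```

```text
[ 478.44548475 -400.88594197  109.06902117] [0.72322205 0.49550107 5.92120041]
meas-cmd [0. 0. 0.] F [0.7 0.5 5.9] w 0.287 t 14.1
dp [0.0, 0.0, 0.07] rot [0.004, 0.005, -0.0] rows 1.4 tcp [ 478. -401.  334.]
dp [-0.015, 0.148, 0.054] rot [0.005, 0.004, -0.429] rows 3.0 tcp [ 463. -253.  318.]
dp [-0.015, 0.148, 0.024] rot [0.005, 0.004, -0.429] rows 0.6 tcp [ 463. -253.  288.]
```

>>> apply_moves --commands '[{"dp":[0,0,0.04],"rotation":[0,0,0],"gripper":0.8},{"dp":[0,0,0.07],"rotation":[0,0,0],"gripper":0.8},{"dp":[-0.015,0.148,0.06],"rotation":[0,0,-0.429],"gripper":0.8},{"dp":[-0.015,0.148,0.06],"rotation":[0,0,-0.429],"gripper":0.8},{"dp":[-0.015,0.148,0.06],"rotation":[0,0,-0.429],"gripper":0.8},{"dp":[-0.015,0.148,0.06],"rotation":[0,0,-0.429],"gripper":0.8},{"dp":[-0.015,0.148,0.06],"rotation":[0,0,-0.429],"gripper":0.8},{"dp":[-0.015,0.148,0.06],"rotation":[0,0,-0.429],"gripper":0.8}]'

```text
t: 14.9
tcp_pos: [462.7, -252.8, 321.4]
tcp_rot: [0.0, 0.716, -0.698, 0.001]
ft_force: [-0.6, 0.1, -3.3]
gripper_width: 0.288
finger_force: 108.1
```

```bash
python3 - <<'E'
from plan import *
from h import *
T=cap("top");S=cap("side")
x,y=rack(-185,-231,0)[:2]
look(dict(mhead=(x-70,x+70,y-45,y+45,60,110),mlow=(x-70,x+70,y-45,y+45,20,110)),ds=dict(top=T,side=S))
z=109.07+24
plan([(rack(-185,-231,z),181.45,0),(rack(-145,-231,z),181.45,0)],sync=True)
c=lambda d,X,f,w=50,h=40:(lambda u,v: cv2.resize(d["image"][v-h:v+h,u-w:u+w],None,fx=f,fy=f,interpolation=cv2.INTER_CUBIC))(*np.round(proj(d,X)[0]).astype(int))
X=rack(-150,-231,60)
cv2.imwrite("pics/mal1.png",np.hstack([c(T,X,4),c(S,X,4)])[:,:,::-1])
E
```

```text
top mhead 61 rect [ 428.1 -242.4] [30.7 23.6] 79.8 line (429.6, -240.4) 79.2 z [ 78. 103. 107.] mid [ 429.8 -243.1]
top mlow 61 rect [ 428.1 -242.4] [30.7 23.6] 79.8 line (429.6, -240.4) 79.2 z [ 78. 103. 107.] mid [ 429.8 -243.1]
side mhead 285 rect [ 464.7 -247.3] [92.  52.8] -1.3 line (465.8, -232.4) 4.6 z [ 63.  95. 106.] mid [ 463.3 -247.9]
side mlow 289 rect [ 464.7 -247.3] [92.  52.8] -1.3 line (465.4, -232.3) 4.4 z [ 62.  94. 106.] mid [ 463.3 -247.9]
meas-cmd [0. 0. 0.] F [-0.5  0.9 -3.4] w 0.288 t 15.0
dp [0.001, 0.0, -0.033] rot [0.002, 0.0, 0.002] rows 0.7 tcp [ 463. -253.  288.]
dp [0.041, 0.001, -0.033] rot [0.002, 0.0, 0.002] rows 0.8 tcp [ 503. -252.  288.]
```

View pics/mal1.png

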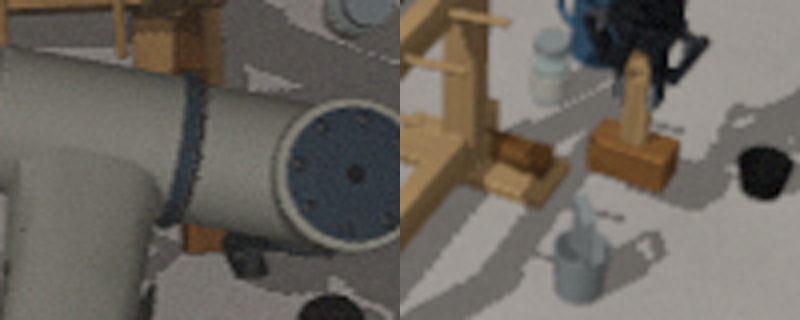

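The mallet is held upright and square. Before driving I'll check the arm links' height over the rail.

```bash
python3 - <<'E'
from plan import *
from h import *
for n in("top","side"):
    X=cloud(cap(n))
    for x in range(380,640,30):
        print(n,x,[ (y,)+tuple(np.percentile(P[:,2],[2,98]).round(0)) for y in range(-330,-60,30) for P in [box(X,x-10,x+10,y-10,y+10,290,900)] if len(P)>2])
E
```

```text
top 380 [(-120, np.float64(533.0), np.float64(596.0)), (-90, np.float64(598.0), np.float64(611.0))]
top 410 [(-270, np.float64(460.0), np.float64(571.0)), (-240, np.float64(353.0), np.float64(571.0)), (-120, np.float64(557.0), np.float64(588.0)), (-90, np.float64(584.0), np.float64(595.0))]
top 440 [(-300, np.float64(569.0), np.float64(572.0)), (-270, np.float64(567.0), np.float64(577.0)), (-240, np.float64(569.0), np.float64(580.0)), (-210, np.float64(526.0), np.float64(574.0)), (-180, np.float64(516.0), np.float64(548.0)), (-150, np.float64(514.0), np.float64(550.0)), (-120, np.float64(560.0), np.float64(578.0)), (-90, np.float64(571.0), np.float64(585.0))]
top 470 [(-300, np.float64(568.0), np.float64(574.0)), (-270, np.float64(571.0), np.float64(579.0)), (-240, np.float64(570.0), np.float64(578.0)), (-210, np.float64(551.0), np.float64(575.0)), (-180, np.float64(550.0), np.float64(559.0)), (-150, np.float64(551.0), np.float64(563.0)), (-120, np.float64(552.0), np.float64(565.0)), (-90, np.float64(555.0), np.float64(569.0))]
top 500 [(-270, np.float64(568.0), np.float64(575.0)), (
[... 857 characters left out ...]
[(-270, np.float64(571.0), np.float64(574.0)), (-240, np.float64(571.0), np.float64(575.0)), (-210, np.float64(293.0), np.float64(571.0)), (-180, np.float64(550.0), np.float64(556.0)), (-150, np.float64(552.0), np.float64(558.0)), (-120, np.float64(554.0), np.float64(559.0)), (-90, np.float64(560.0), np.float64(565.0))]
side 500 [(-270, np.float64(568.0), np.float64(572.0)), (-240, np.float64(337.0), np.float64(573.0)), (-210, np.float64(338.0), np.float64(573.0)), (-180, np.float64(548.0), np.float64(554.0)), (-150, np.float64(550.0), np.float64(558.0)), (-120, np.float64(554.0), np.float64(557.0)), (-90, np.float64(554.0), np.float64(557.0))]
side 530 []
side 560 []
side 590 []
side 620 []
```

>>> apply_moves --commands '[{"dp":[0.001,0,-0.02],"rotation":[0,0,0],"gripper":0.8},{"dp":[0.01,0,-0.033],"rotation":[0,0,0],"gripper":0.8},{"dp":[0.03,0.001,-0.033],"rotation":[0,0,0],"gripper":0.8},{"dp":[0.045,0.001,-0.033],"rotation":[0,0,0],"gripper":0.8},{"dp":[0.055,0.001,-0.033],"rotation":[0,0,0],"gripper":0.8},{"dp":[0.065,0.002,-0.033],"rotation":[0,0,0],"gripper":0.8},{"dp":[0.073,0.002,-0.033],"rotation":[0,0,0],"gripper":0.8},{"dp":[0.08,0.002,-0.033],"rotation":[0,0,0],"gripper":0.8},{"dp":[0.08,0.002,-0.033],"rotation":[0,0,0],"gripper":0.8}]'

```text
t: 16.0
tcp_pos: [543.2, -250.4, 287.8]
tcp_rot: [0.0, 0.716, -0.698, 0.001]
ft_force: [-0.0, -0.9, -3.8]
gripper_width: 0.295
finger_force: 108.2
```

```bash
python3 - <<'E'
from plan import *
from h import *
o=monitor.observe(); print(o["ft_force"],o["moment"]); d=o["tcp_pos"][:2]-RO; c,s=np.cos(RY),np.sin(RY); print("local",d@[c,s],d@[-s,c],o["tcp_pos"][2]-264)
S=cap("side"); x,y=o["tcp_pos"][:2]
look(dict(head=(x-70,x+48,y-45,y+45,25,75),hand=(x-70,x+80,y-45,y+45,75,150),foot=(520,760,-300,-170,10,26)),ds=dict(side=S),names=("side",))
E
```

```text
[-0.03692461 -0.88479438 -3.81305326] [ 0.02164538  0.01024496 -0.002599  ]
local -105.14325450002535 -230.53780039272016 23.79419368361465
side head 257 rect [ 543.9 -243.6] [91.  51.9] 1.5 line (545.0, -230.0) 3.9 z [29. 58. 72.] mid [ 543.7 -243.8]
side hand 138 rect [ 544.  -239.9] [71.1 36.5] 16.0 line (543.8, -240.4) 1.8 z [ 77. 121. 148.] mid [ 545.  -244.9]
side foot 255 rect [ 641.2 -215.1] [223.6  80.1] -12.5 line (629.5, -217.2) -4.4 z [11. 17. 24.] mid [ 645.4 -229.9]
```

>>> apply_moves --commands '[{"dp":[0.006,0,0],"rotation":[0,0,0],"gripper":0.8},{"dp":[0.012,0,0],"rotation":[0,0,0],"gripper":0.8},{"dp":[0.017,0,0],"rotation":[0,0,0],"gripper":0.8},{"dp":[0.021,0,0],"rotation":[0,0,0],"gripper":0.8},{"dp":[0.025,0,0],"rotation":[0,0,0],"gripper":0.8}]'

```text
t: 16.55
tcp_pos: [565.0, -250.1, 287.0]
tcp_rot: [0.003, 0.716, -0.699, -0.003]
ft_force: [-9.8, 2.8, 0.6]
gripper_width: 0.291
finger_force: 108.8
```

```bash
cat > loc.py <<'E'
from plan import *
o=monitor.observe(); print(o["ft_force"].round(1),o["moment"].round(2)); d=o["tcp_pos"][:2]-RO; c,s=np.cos(RY),np.sin(RY); print("local",d@[c,s],d@[-s,c],o["tcp_pos"][2]-264)
E
python3 loc.py
```

```text
[-9.8  2.8  0.6] [1.15 3.94 0.13]
local -83.36243790061094 -230.736426458916 23.014610587490097
```

>>> apply_moves --commands '[{"dp":[0.003,0,0],"rotation":[0,0,0],"gripper":0.8},{"dp":[0.006,0,0],"rotation":[0,0,0],"gripper":0.8},{"dp":[0.006,0,0],"rotation":[0,0,0],"gripper":0.8}]'

```text
t: 16.85
tcp_pos: [569.4, -250.3, 286.4]
tcp_rot: [0.005, 0.715, -0.699, -0.006]
ft_force: [-15.9, 2.7, 1.4]
gripper_width: 0.293
finger_force: 109.4
```

```bash
python3 loc.py; python3 - <<'E'
from plan import *
from h import *
o=monitor.observe(); x,y=o["tcp_pos"][:2]; S=cap("side")
look(dict(head=(x-70,x+44,y-45,y+45,25,75)),ds=dict(side=S),names=("side",))
print(o["tcp_rot"])
T=cap("top")
c=lambda d,X,f,w=50,h=50:(lambda u,v: cv2.resize(d["image"][v-h:v+h,u-w:u+w],None,fx=f,fy=f,interpolation=cv2.INTER_CUBIC))(*np.round(proj(d,X)[0]).astype(int))
X=rack(-40,-210,60)
cv2.imwrite("pics/drv1.png",np.hstack([c(T,X,4),c(S,X,4)])[:,:,::-1])
E
```

```text
[-15.9   2.7   1.4] [1.   6.33 0.15]
local -78.97408411886761 -231.04974267082446 22.42730667030571
side head 261 rect [ 565.  -244.3] [92.4 53.5] -3.2 line (566.6, -229.1) 5.3 z [30. 60. 73.] mid [ 564.7 -243. ]
[ 0.00480889  0.71545589 -0.69861808 -0.00570179]
```

View pics/drv1.png

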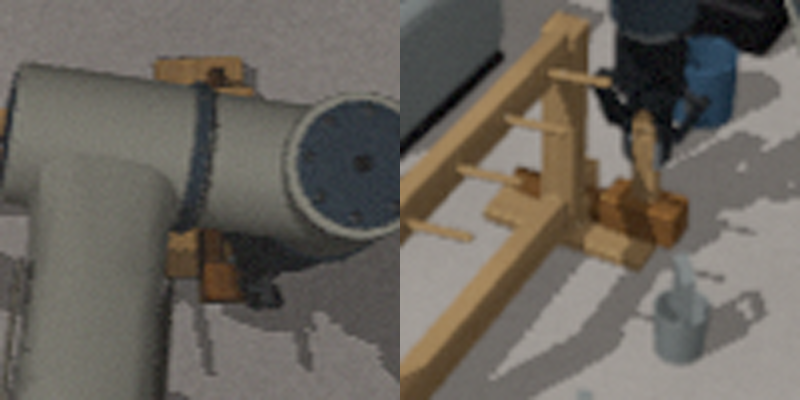

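>>> apply_moves --commands '[{"dp":[0.003,0,0],"rotation":[0,0,0],"gripper":0.8},{"dp":[0.006,0,0],"rotation":[0,0,0],"gripper":0.8},{"dp":[0.006,0,0],"rotation":[0,0,0],"gripper":0.8}]'

```text
t: 17.25
tcp_pos: [572.4, -250.8, 285.8]
tcp_rot: [0.008, 0.715, -0.699, -0.009]
ft_force: [-25.3, 2.0, 7.7]
gripper_width: 0.29
finger_force: 110.4
```

```bash
python3 loc.py; python3 - <<'E'
from plan import *
from h import *
o=monitor.observe(); x,y=o["tcp_pos"][:2]; S=cap("side")
look(dict(head=(x-70,x+40,y-45,y+45,25,75)),ds=dict(side=S),names=("side",))
E
```

```text
[-25.3   2.    7.7] [ 0.85 10.72  0.06]
local -75.97152075036702 -231.65309022637786 21.760595641016437
side head 259 rect [ 566.  -243.5] [91.2 50.5] 2.3 line (566.0, -229.8) 5.8 z [27. 59. 72.] mid [ 565.1 -243.5]
```

>>> apply_moves --commands '[{"dp":[-0.03,0,0.002],"rotation":[0,0,0],"gripper":0.8},{"dp":[-0.07,0,0.01],"rotation":[0,0,0],"gripper":0.8},{"dp":[-0.11,0,0.05],"rotation":[0,0,0],"gripper":0.8},{"dp":[-0.115,0,0.1],"rotation":[0,0,0],"gripper":0.8},{"dp":[-0.115,0,0.125],"rotation":[0,0,0],"gripper":0.8},{"dp":[-0.115,0,0.125],"rotation":[0,0,0],"gripper":0.8}]'

```text
t: 17.9
tcp_pos: [464.6, -251.0, 419.5]
tcp_rot: [-0.002, 0.716, -0.698, 0.006]
ft_force: [-0.8, -0.4, -3.8]
gripper_width: 0.29
finger_force: 110.8
```

```bash
python3 loc.py; python3 - <<'E'
from plan import *
from h import *
T=cap("top");S=cap("side"); x,y=monitor.observe()["tcp_pos"][:2]
look(dict(head=(x-70,x+70,y-45,y+45,125,190),wR=(520,630,-270,-222,30,70),wL=(500,610,180,250,30,70),foot=(520,760,-300,-215,8,26)),ds=dict(side=S,top=T))
z=109.07+24
plan([(rack(-190,230,z+110),181.45,0),(rack(-190,230,z),181.45,0)],sync=True)
E
```

```text
[-0.8 -0.4 -3.8] [ 0.07 -0.13 -0.  ]
local -183.80541765693928 -229.12096572165942 155.51731659941782
top head 13 rect [ 433.5 -229.1] [19.5  2.4] 5.2 line (433.4, -229.1) 4.4 z [159. 177. 187.] mid [ 433.4 -229.6]
top wR 54 rect [ 613.4 -246. ] [34.6 32.4] 89.7 line (619.4, -247.6) 88.4 z [33. 45. 54.] mid [ 617.  -245.8]
top wL 142 rect [575.6 206.5] [65.6 37.7] -5.9 line (576.7, 210.6) 3.9 z [39. 46. 53.] mid [576.8 209. ]
top foot 240 rect [ 671.  -256.9] [175.2  82.8] 0.3 line (681.7, -240.3) 3.2 z [11. 19. 24.] mid [ 675.  -255.8]
side head 162 rect [ 459.6 -231.7] [96.  44.6] 24.1 line (466.4, -226.4) 3.5 z [156. 174. 189.] mid [ 465.2 -242.5]
side wR 30 rect [ 620.8 -247.9] [40.1 16.1] -84.7 line (618.2, -244.5) -85.7 z [31. 41. 48.] mid [ 620.4 -247.4]
side wL 141 rect [577.5 212.4] [64.8 33.8] 4.6 line (579.2, 217.6) 11.8 z [32. 44. 50.] mid [577.2 210.7]
side foot 206 rect [ 647. -249.] [200.4  65.4] -0.6 line (630.3, -236.9) 5.9 z [13. 18. 23.] mid [ 645.9 -247.8]
meas-cmd [0. 0. 0.] F [-0.4 -0.5 -4.4] w 0.287 t 18.0
dp [-0.018, 0.458, -0.016] rot [0.001, 0.003, 0.001] rows 9.2 tcp [447. 208. 398.]
dp [-0.018, 0.458, -0.126] rot [0.001, 0.003, 0.001] rows 2.2 tcp [447. 208. 288.]
```

Right wedge is home (tail at rack x about -40, stopped at 25 N). Now the left end.

>>> apply_moves --commands '[{"dp":[-0.018,0.458,-0.016],"rotation":[0,0,0],"gripper":0.8},{"dp":[-0.018,0.458,-0.016],"rotation":[0,0,0],"gripper":0.8},{"dp":[-0.018,0.458,-0.016],"rotation":[0,0,0],"gripper":0.8},{"dp":[-0.018,0.458,-0.016],"rotation":[0,0,0],"gripper":0.8},{"dp":[-0.018,0.458,-0.016],"rotation":[0,0,0],"gripper":0.8},{"dp":[-0.018,0.458,-0.016],"rotation":[0,0,0],"gripper":0.8},{"dp":[-0.018,0.458,-0.016],"rotation":[0,0,0],"gripper":0.8},{"dp":[-0.018,0.458,-0.016],"rotation":[0,0,0],"gripper":0.8},{"dp":[-0.018,0.458,-0.016],"rotation":[0,0,0],"gripper":0.8},{"dp":[-0.018,0.458,-0.016],"rotation":[0,0,0],"gripper":0.8}]'

```text
t: 19.0
tcp_pos: [445.8, 211.9, 394.4]
tcp_rot: [0.002, 0.717, -0.697, -0.0]
ft_force: [0.2, -0.6, -3.9]
gripper_width: 0.288
finger_force: 110.4
```

>>> apply_moves --commands '[{"dp":[0,0,0],"rotation":[0,0,0],"gripper":0.8},{"dp":[0,0,-0.05],"rotation":[0,0,0],"gripper":0.8},{"dp":[0,0,-0.09],"rotation":[0,0,0],"gripper":0.8},{"dp":[0,0,-0.107],"rotation":[0,0,0],"gripper":0.8},{"dp":[0,0,-0.107],"rotation":[0,0,0],"gripper":0.8}]'

```text
t: 19.5
tcp_pos: [445.5, 205.6, 286.5]
tcp_rot: [0.004, 0.715, -0.699, -0.0]
ft_force: [-0.1, -0.1, -3.0]
gripper_width: 0.289
finger_force: 110.4
```

```bash
python3 loc.py; python3 - <<'E'
from plan import *
from h import *
T=cap("top");S=cap("side"); o=monitor.observe(); x,y=o["tcp_pos"][:2]; print(o["joint_positions"].round(2))
look(dict(head=(x-70,x+70,y-45,y+45,20,75),wL=(500,610,180,250,30,70)),ds=dict(side=S,top=T))
z=109.07+24
plan([(rack(-190,230,z),181.45,0),(rack(-100,230,z),181.45,0)],sync=True)
E
```

```text
[-0.1 -0.1 -3. ] [-0.04  0.04 -0.03]
local -191.2860772851743 227.77339279303646 22.54124639198608
[ 0.75  0.21 -0.25  0.   -1.11 -0.73]
top head 77 rect [445.3 190. ] [87.2 20.1] -1.3 line (442.5, 185.0) -2.4 z [35. 66. 74.] mid [445.3 190.9]
top wL 143 rect [576.2 208.8] [64.6 28.8] -0.4 line (575.4, 211.1) 1.3 z [38. 46. 52.] mid [576. 209.]
side head 384 rect [445.8 208.6] [91.3 50.4] 0.7 line (448.0, 224.5) 7.7 z [32. 66. 73.] mid [445.4 209.2]
side wL 139 rect [577.7 212.7] [65.8 32.8] 6.5 line (577.2, 216.1) 10.9 z [32. 44. 50.] mid [576.9 210.5]
meas-cmd [0. 0. 0.] F [ 0.4  0.2 -3.3] w 0.289 t 19.6
dp [-0.0, 0.001, -0.002] rot [0.002, 0.001, 0.002] rows 0.0 tcp [447. 208. 288.]
dp [0.09, 0.003, -0.002] rot [0.002, 0.001, 0.002] rows 1.8 tcp [537. 210. 288.]
```

>>> apply_moves --commands '[{"dp":[0.03,0.002,0],"rotation":[0,0,0],"gripper":0.8},{"dp":[0.045,0.002,0],"rotation":[0,0,0],"gripper":0.8},{"dp":[0.055,0.002,0],"rotation":[0,0,0],"gripper":0.8},{"dp":[0.064,0.003,0],"rotation":[0,0,0],"gripper":0.8},{"dp":[0.072,0.003,0],"rotation":[0,0,0],"gripper":0.8},{"dp":[0.08,0.003,0],"rotation":[0,0,0],"gripper":0.8},{"dp":[0.087,0.003,0],"rotation":[0,0,0],"gripper":0.8},{"dp":[0.094,0.003,0],"rotation":[0,0,0],"gripper":0.8},{"dp":[0.1,0.003,0],"rotation":[0,0,0],"gripper":0.8}]'

```text
t: 20.5
tcp_pos: [545.4, 210.2, 289.7]
tcp_rot: [0.003, 0.716, -0.698, -0.001]
ft_force: [-7.8, -1.0, 1.4]
gripper_width: 0.288
finger_force: 110.8
```

>>> apply_moves --commands '[{"dp":[0.005,0,0],"rotation":[0,0,0],"gripper":0.8},{"dp":[0.01,0,0],"rotation":[0,0,0],"gripper":0.8},{"dp":[0.015,0,0],"rotation":[0,0,0],"gripper":0.8},{"dp":[0.015,0,0],"rotation":[0,0,0],"gripper":0.8}]'

```text
t: 20.9
tcp_pos: [558.1, 209.8, 288.3]
tcp_rot: [0.006, 0.715, -0.699, -0.003]
ft_force: [-16.0, -0.2, 2.8]
gripper_width: 0.289
finger_force: 111.6
```

```bash
python3 loc.py; python3 - <<'E'
from plan import *
from h import *
S=cap("side"); o=monitor.observe(); x,y=o["tcp_pos"][:2]
look(dict(head=(x-70,x+44,y-45,y+45,25,75)),ds=dict(side=S),names=("side",))
E
```

```text
[-16.   -0.2   2.8] [0.14 6.77 0.02]
local -78.59560470713369 229.20799175581826 24.330219331415094
side head 361 rect [554.6 213.3] [92.7 50.1] 2.3 line (557.4, 228.1) 9.5 z [32. 65. 73.] mid [553.7 212.9]
```

Same signature as on the right. One more firm press to confirm the stop, then back off and lift.

>>> apply_moves --commands '[{"dp":[0.003,0,0],"rotation":[0,0,0],"gripper":0.8},{"dp":[0.006,0,0],"rotation":[0,0,0],"gripper":0.8},{"dp":[0.006,0,0],"rotation":[0,0,0],"gripper":0.8}]'

```text
t: 21.25
tcp_pos: [561.0, 209.7, 286.9]
tcp_rot: [0.01, 0.715, -0.699, -0.006]
ft_force: [-28.3, 1.3, 7.8]
gripper_width: 0.291
finger_force: 112.5
```

>>> apply_moves --commands '[{"dp":[-0.03,0,0.002],"rotation":[0,0,0],"gripper":0.8},{"dp":[-0.07,0,0.01],"rotation":[0,0,0],"gripper":0.8},{"dp":[-0.11,0,0.05],"rotation":[0,0,0],"gripper":0.8},{"dp":[-0.13,-0.01,0.1],"rotation":[0,0,0],"gripper":0.8},{"dp":[-0.13,-0.03,0.14],"rotation":[0,0,0],"gripper":0.8},{"dp":[-0.13,-0.03,0.14],"rotation":[0,0,0],"gripper":0.8}]'

```text
t: 21.85
tcp_pos: [437.7, 179.1, 438.1]
tcp_rot: [-0.007, 0.716, -0.698, 0.003]
ft_force: [0.7, -0.6, -3.2]
gripper_width: 0.292
finger_force: 111.8
```

```bash
python3 loc.py; python3 - <<'E'
from plan import *
from h import *
T=cap("top");S=cap("side")
look(dict(wL=(530,630,195,232,30,70),wR=(520,630,-270,-222,30,70),p1bar=R0["p1bar"],p2bar=R0["p2bar"]),ds=dict(side=S,top=T))
X=cloud(T); c,s=np.cos(RY),np.sin(RY)
for sy in(1,-1):
    F=box(X,540,735,*((150,280) if sy>0 else (-310,-160)),10,27); d=F[:,:2]-RO; q=np.c_[d@[c,s],d@[-s,c]]
    q=q[(q[:,0]<-30)|(q[:,0]>30)]; print("foot local y",np.percentile(q[:,1],[1,99]).round(1))
cc=lambda d,X,f,w=50,h=50:(lambda u,v: cv2.resize(d["image"][v-h:v+h,u-w:u+w],None,fx=f,fy=f,interpolation=cv2.INTER_CUBIC))(*np.round(proj(d,X)[0]).astype(int))
cv2.imwrite("pics/tight.png",np.hstack([cc(T,rack(-20,y,30),4) for y in(215,-215)])[:,:,::-1])
E
```

```text
[ 0.7 -0.6 -3.2] [ 0.18 -0.19 -0.01]
local -199.71538707650237 201.54346254881327 174.115745286751
top wL 80 rect [614.5 213.6] [32.8 30.2] -89.0 line (615.0, 211.7) 44.3 z [41. 47. 59.] mid [614.6 213. ]
top wR 53 rect [ 618.9 -243.8] [38.2 18.4] 86.1 line (620.5, -246.3) 71.5 z [31. 45. 52.] mid [ 620.  -244.8]
top p1bar 53 rect [451.3 107.9] [42.5 12.6] -64.4 line (451.4, 108.0) -64.4 z [108. 114. 121.] mid [451.5 107.9]
top p2bar 56 rect [ 455.2 -114.1] [44.1 14. ] -55.0 line (455.2, -114.0) -53.7 z [106. 114. 118.] mid [ 455.6 -113.6]
side wL 91 rect [614.6 213.2] [33.9 30.3] 89.3 line (615.8, 213.5) -56.8 z [33. 46. 63.] mid [614.8 213.3]
side p2bar 39 rect [ 455.5 -110.7] [48.2 15. ] -52.2 line (454.2, -108.3) -50.3 z [100. 111. 115.] mid [ 456.3 -110.2]
foot local y [178.6 258.1]
foot local y [-258.3 -178.8]
```

View pics/tight.png

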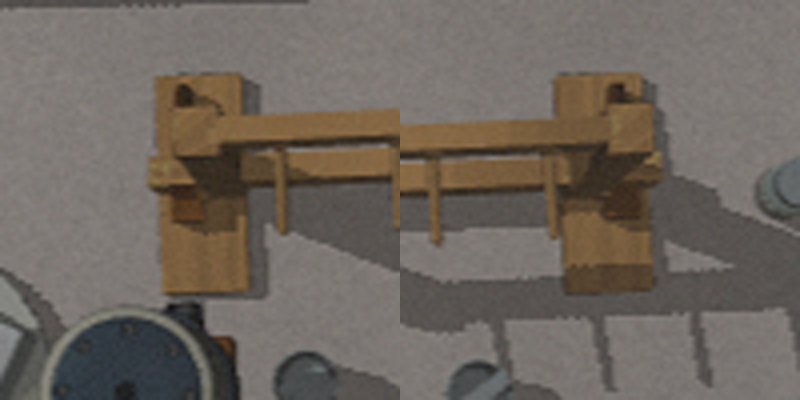

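Both ends are tight: the foot edges moved from 263.5 to 258.2 mm, and both wedges are at their stops. Next, turn the mallet and bring its hole in front of peg 4.

```bash
python3 - <<'E'
from plan import *
plan([(rack(-190,135,270),91.45,0),(rack(-130,135,248),91.45,0)],sync=True)
E
```

```text
meas-cmd [0. 0. 0.] F [ 0.2  0.4 -4.2] w 0.289 t 21.9
dp [0.012, -0.067, -0.007] rot [0.002, 0.005, -1.569] rows 10.5 tcp [449. 113. 425.]
dp [0.072, -0.066, -0.029] rot [0.002, 0.005, -1.569] rows 1.3 tcp [509. 114. 403.]
```

>>> apply_moves --commands '[{"dp":[0.006,-0.04,0],"rotation":[0,0,-0.85],"gripper":0.8},{"dp":[0.006,-0.04,0],"rotation":[0,0,-0.85],"gripper":0.8},{"dp":[0.006,-0.04,0],"rotation":[0,0,-0.85],"gripper":0.8},{"dp":[0.006,-0.04,0],"rotation":[0,0,-0.85],"gripper":0.8},{"dp":[0.006,-0.04,0],"rotation":[0,0,-0.85],"gripper":0.8},{"dp":[0.006,-0.04,0],"rotation":[0,0,-0.85],"gripper":0.8},{"dp":[0.006,-0.04,0],"rotation":[0,0,-0.85],"gripper":0.8}]'

```text
t: 22.65
tcp_pos: [443.8, 140.8, 428.1]
tcp_rot: [-0.002, -0.364, 0.932, -0.001]
ft_force: [0.1, -0.2, -4.0]
gripper_width: 0.292
finger_force: 111.5
```

>>> apply_moves --commands '[{"dp":[0.006,-0.027,0],"rotation":[0,0,-0.719],"gripper":0.8},{"dp":[0.006,-0.027,0],"rotation":[0,0,-0.719],"gripper":0.8},{"dp":[0.006,-0.027,0],"rotation":[0,0,-0.719],"gripper":0.8},{"dp":[0.006,-0.027,0],"rotation":[0,0,-0.719],"gripper":0.8},{"dp":[0.006,-0.027,0],"rotation":[0,0,-0.719],"gripper":0.8},{"dp":[0.036,-0.027,-0.029],"rotation":[0,0,-0.719],"gripper":0.8},{"dp":[0.066,-0.026,-0.029],"rotation":[0,0,-0.719],"gripper":0.8},{"dp":[0.066,-0.026,-0.029],"rotation":[0,0,-0.719],"gripper":0.8}]'

```text
t: 23.45
tcp_pos: [512.0, 114.8, 397.7]
tcp_rot: [-0.003, -0.014, 1.0, -0.001]
ft_force: [0.0, 0.2, -2.8]
gripper_width: 0.292
finger_force: 111.4
```

```bash
python3 loc.py; python3 - <<'E'
from plan import *
from h import *
T=cap("top");S=cap("side"); o=monitor.observe(); x,y=o["tcp_pos"][:2]; z=o["tcp_pos"][2]
look(dict(head=(x-60,x+60,y-70,y+70,z-270,z-215),handle=(x-40,x+40,y-20,y+16,z-210,z-110)),ds=dict(side=S,top=T))
w=o["tcp_rot"]; print(Ro.from_quat(np.r_[w[1:],w[0]]).as_matrix().round(3).tolist())
plan([(rack(-130,135,247.4),91.45,0),(rack(-75,135,246.5),91.45,0),(rack(-55,135,243.8),91.45,0)],sync=True)
cc=lambda d,X,f,w=40,h=50:(lambda u,v: cv2.resize(d["image"][v-h:v+h,u-w:u+w],None,fx=f,fy=f,interpolation=cv2.INTER_CUBIC))(*np.round(proj(d,X)[0]).astype(int))
cv2.imwrite("pics/hang1.png",np.hstack([cc(d,rack(-100,135,230),5) for d in(T,S)])[:,:,::-1])
E
```

```text
[ 0.   0.2 -2.8] [-0.02  0.1   0.02]
local -127.1515196297519 135.34767832220626 133.71198210844545
top head 30 rect [496.7  83.2] [23.2 16.3] 89.5 line (494.8, 80.7) -55.4 z [170. 179. 184.] mid [496.6  82.7]
side head 324 rect [510.2 117.1] [95.8 47.8] -88.2 line (498.8, 125.4) 76.6 z [142. 174. 183.] mid [509.  118.2]
side handle 125 rect [502.2 117.1] [40.6 20.7] 57.6 line (502.3, 113.1) 83.7 z [194. 232. 281.] mid [509.5 113.8]
[[-1.0, -0.028, -0.004], [-0.028, 1.0, -0.002], [0.004, -0.001, -1.0]]
meas-cmd [0. 0. 0.] F [ 0.2  0.4 -2.6] w 0.294 t 23.6
dp [-0.001, -0.0, 0.003] rot [0.002, -0.004, -0.002] rows 0.1 tcp [509. 114. 402.]
dp [0.054, 0.001, 0.002] rot [0.002, -0.004, -0.002] rows 1.1 tcp [564. 116. 402.]
dp [0.074, 0.002, -0.001] rot [0.002, -0.004, -0.002] rows 0.4 tcp [584. 116. 399.]
```

View pics/hang1.png

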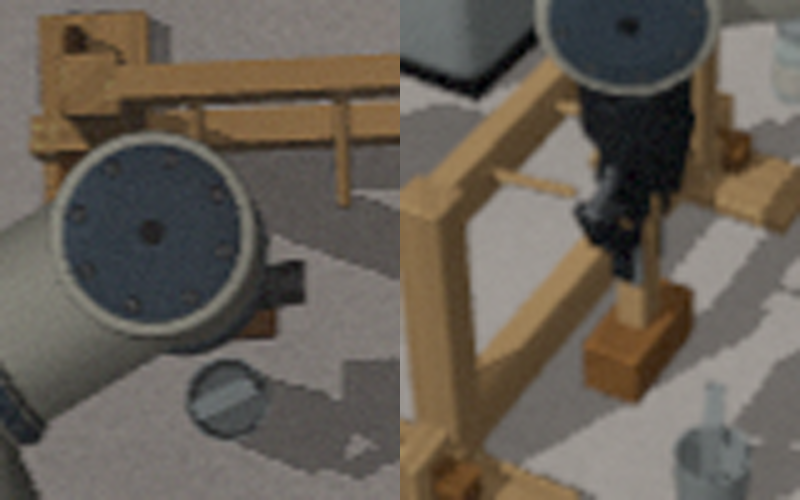

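>>> apply_moves --commands '[{"dp":[0.0,0,0.003],"rotation":[0,0,0],"gripper":0.8},{"dp":[0.015,0,0.003],"rotation":[0,0,0],"gripper":0.8},{"dp":[0.025,0,0.003],"rotation":[0,0,0],"gripper":0.8},{"dp":[0.035,0,0.003],"rotation":[0,0,0],"gripper":0.8},{"dp":[0.042,0.001,0.003],"rotation":[0,0,0],"gripper":0.8},{"dp":[0.048,0.001,0.002],"rotation":[0,0,0],"gripper":0.8},{"dp":[0.048,0.001,0.002],"rotation":[0,0,0],"gripper":0.8}]'

```text
t: 24.25
tcp_pos: [558.1, 115.6, 402.4]
tcp_rot: [-0.001, -0.013, 1.0, -0.0]
ft_force: [0.6, 0.0, -3.3]
gripper_width: 0.292
finger_force: 111.6
```

```bash
python3 loc.py
```

```text
[ 0.6  0.  -3.3] [-0.    0.05 -0.  ]
local -81.01992598866347 134.97320341262707 138.4364786584602
```

>>> apply_moves --commands '[{"dp":[0.008,0,-0.001],"rotation":[0,0,0],"gripper":0.8},{"dp":[0.016,0,-0.002],"rotation":[0,0,0],"gripper":0.8},{"dp":[0.023,0.001,-0.003],"rotation":[0,0,0],"gripper":0.8},{"dp":[0.028,0.001,-0.004],"rotation":[0,0,0],"gripper":0.8},{"dp":[0.028,0.001,-0.004],"rotation":[0,0,0],"gripper":0.8},{"dp":[0.028,0.001,-0.006],"rotation":[0,0,0],"gripper":0.8},{"dp":[0.028,0.001,-0.007],"rotation":[0,0,0],"gripper":0.8}]'

```text
t: 24.95
tcp_pos: [585.6, 116.5, 396.5]
tcp_rot: [-0.0, -0.013, 1.0, -0.0]
ft_force: [-1.0, 0.7, 1.1]
gripper_width: 0.289
finger_force: 111.5
```

```bash
python3 loc.py
```

```text
[-1.   0.7  1.1] [ 0.08  0.18 -0.06]
local -53.529611609015774 135.19929846570682 132.5315713720105
```

>>> apply_moves --commands '[{"dp":[0,0,0],"rotation":[0,0,0],"gripper":0.5},{"dp":[0,0,0],"rotation":[0,0,0],"gripper":0.5},{"dp":[0,0,0],"rotation":[0,0,0],"gripper":0.5},{"dp":[0,0,0.02],"rotation":[0,0,0],"gripper":0.5},{"dp":[0,0,0.06],"rotation":[0,0,0],"gripper":0.5},{"dp":[0,0,0.1],"rotation":[0,0,0],"gripper":0.5},{"dp":[-0.03,0,0.12],"rotation":[0,0,0],"gripper":0.4},{"dp":[-0.08,0,0.12],"rotation":[0,0,0],"gripper":0.2},{"dp":[-0.13,0,0.1],"rotation":[0,0,0],"gripper":0.2},{"dp":[-0.15,0,0.1],"rotation":[0,0,0],"gripper":0.2}]' --newtons 60

```text
t: 25.95
tcp_pos: [432.0, 115.6, 494.3]
tcp_rot: [-0.002, -0.013, 1.0, -0.0]
ft_force: [0.5, -0.3, -0.4]
gripper_width: 0.801
finger_force: 0.0
```

```bash
python3 loc.py; python3 - <<'E'
from plan import *
from h import *
T=cap("top");S=cap("side"); x,y=rack(-53,135,0)[:2]
look(dict(head=(x-50,x+50,y-70,y+70,110,185),handle=(x-40,x+25,y-16,y+16,195,290),p1bar=R0["p1bar"],p2bar=R0["p2bar"]),ds=dict(side=S,top=T))
cc=lambda d,X,f,w=40,h=50:(lambda u,v: cv2.resize(d["image"][v-h:v+h,u-w:u+w],None,fx=f,fy=f,interpolation=cv2.INTER_CUBIC))(*np.round(proj(d,X)[0]).astype(int))
cv2.imwrite("pics/hang2.png",np.hstack([cc(d,rack(-60,110,200),5) for d in(T,S)])[:,:,::-1])
print(monitor.observe()["joint_positions"].round(2))
b=[451.5,108.2]; 
for yw in(115.2,115.2-180): print(yw)
plan([(b+[190],115.2,0),(b+[88],115.2,0)],sync=True)
E
```

```text
[ 0.5 -0.3 -0.4] [ 0.08 -0.03  0.01]
local -207.04560733125524 138.21456197196798 230.34141543251832
top head 363 rect [591.1 127.2] [114.3  89. ] -87.4 line (568.6, 114.1) 79.4 z [145. 178. 183.] mid [587.2 125.6]
top handle 129 rect [586.  116.5] [50.1 28.3] 1.6 line (583.0, 115.4) 5.3 z [208. 276. 286.] mid [585.2 115.6]
top p2bar 56 rect [ 454.9 -114.2] [44.4 13.7] -54.5 line (454.7, -113.7) -54.2 z [108. 113. 118.] mid [ 454.7 -113.6]
side head 393 rect [588.9 128.3] [115.7  74.9] -89.7 line (572.2, 131.4) 59.4 z [134. 168. 181.] mid [588.1 129.1]
side handle 190 rect [584.9 119.2] [40.1 34.4] 41.3 line (579.7, 123.0) 49.0 z [203. 247. 282.] mid [586.2 117.4]
side p1bar 46 rect [451.3 111.7] [47.6 12.4] -67.1 line (450.2, 114.5) -70.7 z [ 98. 111. 115.] mid [450.8 111.2]
side p2bar 40 rect [ 456. -112.] [49.4 14.6] -52.6 line (454.8, -108.1) -51.4 z [ 99. 111. 116.] mid [ 456.4 -112.5]
[ 0.61  0.04  0.08 -0.   -1.61 -2.16]
115.2
-64.8
meas-cmd [0. 0. 0.] F [0.5 0.9 0.9] w 0.8 t 26.1
dp [0.019, -0.008, -0.152] rot [-0.001, 0.0, 0.412] rows 3.1 tcp [452. 108. 345.]
dp [0.019, -0.008, -0.254] rot [-0.001, 0.0, 0.412] rows 2.0 tcp [452. 108. 243.]
```

View pics/hang2.png

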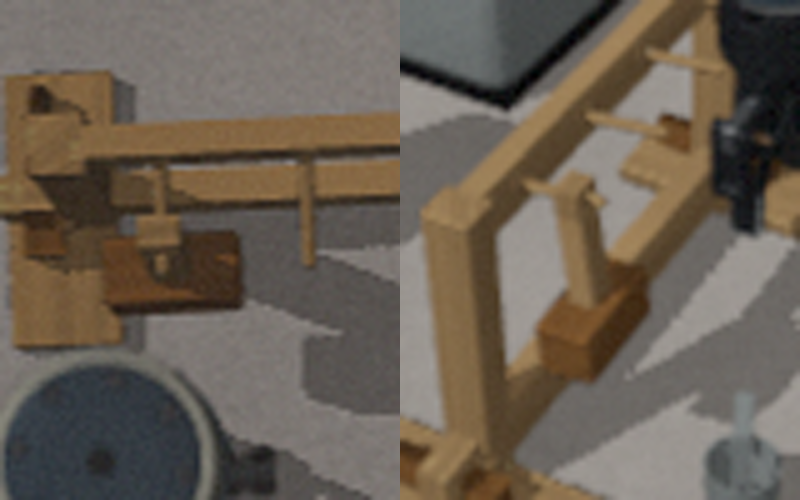

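Mallet hangs on peg 4, steady. Now pail 1 (bar centre at about (451.4,108.5), bar direction 115.3 degrees).

>>> apply_moves --commands '[{"dp":[0.019,-0.008,-0.15],"rotation":[0,0,0.413],"gripper":0.1},{"dp":[0.019,-0.008,-0.15],"rotation":[0,0,0.413],"gripper":0.1},{"dp":[0.019,-0.008,-0.15],"rotation":[0,0,0.413],"gripper":0.1},{"dp":[0.019,-0.008,-0.15],"rotation":[0,0,0.413],"gripper":0.1},{"dp":[0.019,-0.008,-0.19],"rotation":[0,0,0.413],"gripper":0.1},{"dp":[0.019,-0.008,-0.23],"rotation":[0,0,0.413],"gripper":0.1},{"dp":[0.019,-0.008,-0.251],"rotation":[0,0,0.413],"gripper":0.1},{"dp":[0.019,-0.008,-0.251],"rotation":[0,0,0.413],"gripper":0.1}]'

```text
t: 26.85
tcp_pos: [455.0, 108.7, 244.5]
tcp_rot: [-0.002, -0.217, 0.976, -0.001]
ft_force: [-0.8, -0.2, 0.5]
gripper_width: 0.903
finger_force: 0.0
```

```bash
python3 loc.py; python3 - <<'E'
from plan import *
o=monitor.observe(); print(o["tcp_pos"])
plan([([451.4,108.4,91],115.4,0)],sync=True)
from h import *
look(dict(p1=R0["p1"]|{} if False else (410,500,60,150,8,60)),("side",))
E
```

```text
[-0.8 -0.2  0.5] [-0.06  0.03  0.01]
local -184.28061912089143 130.6756195469305 -19.508688206696206
[454.971699   108.67063329 244.49131179]
meas-cmd [0. 0. 0.] F [-0.8 -0.2  0.5] w 0.903 t 26.9
dp [-0.004, -0.0, 0.002] rot [0.003, -0.003, 0.006] rows 0.1 tcp [451. 108. 246.]
side p1 188 rect [450.9 110.3] [57.9 57.8] 49.7 line (445.8, 113.1) -85.9 z [12. 38. 58.] mid [452.2 108.8]
```

>>> apply_moves --commands '[{"dp":[-0.003,0,0.001],"rotation":[0,0,0.006],"gripper":0.1},{"dp":[-0.003,0,0.001],"rotation":[0,0,0.006],"gripper":0.65},{"dp":[-0.003,0,0.001],"rotation":[0,0,0.006],"gripper":0.65},{"dp":[-0.003,0,0.001],"rotation":[0,0,0.006],"gripper":0.65},{"dp":[-0.003,0,0.001],"rotation":[0,0,0.006],"gripper":0.65},{"dp":[-0.003,0,0.001],"rotation":[0,0,0.006],"gripper":0.65}]'

```text
t: 27.5
tcp_pos: [452.1, 108.8, 247.5]
tcp_rot: [0.001, -0.221, 0.975, -0.0]
ft_force: [-1.1, 0.1, 7.0]
gripper_width: 0.505
finger_force: 60.1
```

```bash
python3 loc.py; python3 - <<'E'
from plan import *
o=monitor.observe(); P=o["tcp_pos"]; print(P,o["gripper_width"],o["finger_force"])
# pail base z=0 at this TCP z ; bar underside at 108 -> TCP offset
off=P[2]-155-108; print("g above eye",off)
zt=272.4+4.5+8   # eye height when passing the tip
plan([(P-[0,0,155]+[0,0,60],115.4,0),(rack(-150,-45,zt+off+6),91.45,0)],sync=True)
E
```

```text
[-1.1  0.1  7. ] [0.31 0.68 0.  ]
local -187.17136327707462 130.8786358604441 -16.548689742166715
[452.07674326 108.80043555 247.45131026] 0.5054779107081504 60.127670802176
g above eye -15.548689742166715
meas-cmd [0. 0. 0.] F [-1.1  0.1  7. ] w 0.505 t 27.5
dp [0.0, 0.0, 0.06] rot [-0.0, 0.001, -0.002] rows 1.2 tcp [452. 109. 307.]
dp [0.042, -0.175, 0.183] rot [0.0, 0.001, -0.42] rows 4.4 tcp [494. -66. 430.]
```

>>> apply_moves --commands '[{"dp":[0,0,0.04],"rotation":[0,0,0],"gripper":0.65},{"dp":[0,0,0.09],"rotation":[0,0,0],"gripper":0.65},{"dp":[0.005,-0.02,0.135],"rotation":[0,0,-0.1],"gripper":0.65},{"dp":[0.042,-0.175,0.184],"rotation":[0,0,-0.42],"gripper":0.65},{"dp":[0.042,-0.175,0.184],"rotation":[0,0,-0.42],"gripper":0.65},{"dp":[0.042,-0.175,0.184],"rotation":[0,0,-0.42],"gripper":0.65},{"dp":[0.042,-0.175,0.184],"rotation":[0,0,-0.42],"gripper":0.65},{"dp":[0.042,-0.175,0.184],"rotation":[0,0,-0.42],"gripper":0.65},{"dp":[0.042,-0.175,0.184],"rotation":[0,0,-0.42],"gripper":0.65}]'

```text
t: 28.4
tcp_pos: [493.4, -66.5, 429.5]
tcp_rot: [-0.001, -0.012, 1.0, 0.0]
ft_force: [-0.4, 0.2, -1.3]
gripper_width: 0.506
finger_force: 62.0
```

```bash
python3 loc.py; python3 - <<'E'
from plan import *
from h import *
o=monitor.observe(); P=o["tcp_pos"]; x,y,z=P; print(P,o["gripper_width"])
look(dict(body=(x-45,x+45,y-45,y+45,z-250,z-190)),("side",))
G=lambda xx,e: rack(xx,-45,e+139.45-155)
plan([(G(-150,285),91.45,0),(G(-75,285),91.45,0),(G(-50,280),91.45,0),(G(-50,270),91.45,0)],sync=True)
E
```

```text
[-0.4  0.2 -1.3] [ 0.04  0.07 -0.02]
local -150.3181735310129 -45.36879153449216 165.5470023972435
[493.37799804 -66.45800108 429.5470024 ] 0.5064838492898537
side body 210 rect [490.9 -61.3] [60.7 55.9] -47.1 line (487.1, -56.8) -79.9 z [187. 217. 238.] mid [492.2 -63.8]
meas-cmd [0. 0. 0.] F [-0.2 -0.2 -1.8] w 0.505 t 28.4
dp [0.0, -0.0, -0.005] rot [-0.0, -0.003, -0.0] rows 0.1 tcp [494. -66. 424.]
dp [0.075, 0.002, -0.005] rot [-0.0, -0.003, -0.0] rows 1.5 tcp [569. -64. 424.]
dp [0.1, 0.002, -0.01] rot [-0.0, -0.003, -0.0] rows 0.5 tcp [594. -64. 419.]
dp [0.1, 0.002, -0.02] rot [-0.0, -0.003, -0.0] rows 0.2 tcp [594. -64. 409.]
```

>>> apply_moves --commands '[{"dp":[0.02,0.001,-0.005],"rotation":[0,0,0],"gripper":0.65},{"dp":[0.04,0.001,-0.005],"rotation":[0,0,0],"gripper":0.65},{"dp":[0.06,0.002,-0.005],"rotation":[0,0,0],"gripper":0.65},{"dp":[0.08,0.002,-0.005],"rotation":[0,0,0],"gripper":0.65},{"dp":[0.1,0.002,-0.006],"rotation":[0,0,0],"gripper":0.65},{"dp":[0.1,0.002,-0.01],"rotation":[0,0,0],"gripper":0.65},{"dp":[0.1,0.002,-0.014],"rotation":[0,0,0],"gripper":0.65},{"dp":[0.1,0.002,-0.017],"rotation":[0,0,0],"gripper":0.65},{"dp":[0.1,0.002,-0.018],"rotation":[0,0,0],"gripper":0.65},{"dp":[0.1,0.002,-0.018],"rotation":[0,0,0],"gripper":0.65}]'

```text
t: 29.45
tcp_pos: [593.1, -64.2, 413.0]
tcp_rot: [0.0, -0.013, 1.0, -0.0]
ft_force: [-0.7, 1.2, 2.2]
gripper_width: 0.509
finger_force: 62.5
```

```bash
python3 loc.py;
```

```text
[-0.7  1.2  2.2] [0.5  0.14 0.03]
local -50.5428513267176 -45.63943913757299 149.0189958408991
```

>>> apply_moves --commands '[{"dp":[0,0,0],"rotation":[0,0,0],"gripper":0.33},{"dp":[0,0,0],"rotation":[0,0,0],"gripper":0.33},{"dp":[0,0,0],"rotation":[0,0,0],"gripper":0.33},{"dp":[0,0,0.015],"rotation":[0,0,0],"gripper":0.33},{"dp":[0,0,0.05],"rotation":[0,0,0],"gripper":0.33},{"dp":[0,0,0.085],"rotation":[0,0,0],"gripper":0.33},{"dp":[-0.03,0,0.1],"rotation":[0,0,0],"gripper":0.1},{"dp":[-0.08,-0.01,0.1],"rotation":[0,0,0],"gripper":0.1},{"dp":[-0.12,-0.03,0.08],"rotation":[0,0,0],"gripper":0.1},{"dp":[-0.14,-0.04,0.05],"rotation":[0,0,0],"gripper":0.1}]'

```text
t: 30.45
tcp_pos: [450.9, -105.6, 464.1]
tcp_rot: [0.003, -0.012, 1.0, -0.0]
ft_force: [0.9, 0.4, -0.3]
gripper_width: 0.898
finger_force: 0.0
```

```bash
python3 loc.py; python3 - <<'E'
from plan import *
from h import *
T=cap("top");S=cap("side")
look(dict(p2bar=R0["p2bar"],p2body=(410,500,-160,-70,15,60),hp1=(560,625,-100,-25,150,235),hp1bar=(560,625,-100,-25,274,300),mh=(560,610,95,140,275,300)),ds=dict(side=S,top=T))
save(S,"pics/s3.png")
b=[455.2,-113.6]; yw=125.6
print(monitor.observe()["joint_positions"].round(2))
plan([(b+[190],yw,0),(b+[91],yw,0)],sync=True)
E
```

```text
[ 0.9  0.4 -0.3] [ 0.05 -0.11 -0.01]
local -193.78219051988424 -83.3906790366613 200.14285999485003
top hp1 184 rect [589.2 -64.1] [57.7 57.5] -2.6 line (584.9, -64.1) 89.0 z [165. 187. 230.] mid [588.8 -64.1]
top hp1bar 81 rect [590.9 -61.9] [38.4 35.2] 48.9 line (589.5, -62.9) 85.2 z [275. 279. 282.] mid [584.9 -62.1]
top mh 73 rect [584.1 115.5] [35.2 30.7] 44.2 line (583.4, 115.9) 4.0 z [276. 283. 287.] mid [584.2 116.8]
side p2bar 39 rect [ 455.9 -110.7] [48.2 15.5] -54.3 line (453.7, -107.4) -48.2 z [ 99. 111. 115.] mid [ 455.9 -111.6]
side p2body 163 rect [ 456.5 -111.9] [64.8 54. ] -63.7 line (456.1, -107.3) -51.5 z [18. 40. 58.] mid [ 455.5 -111.9]
side hp1 243 rect [590.3 -62.8] [62.7 58.9] -80.8 line (584.0, -56.9) -72.6 z [172. 205. 228.] mid [589.5 -62. ]
side hp1bar 32 rect [589.7 -60.2] [37.7 36.5] -42.5 line (589.7, -59.7) -86.0 z [275. 277. 279.] mid [583.3 -59.6]
side mh 42 rect [579.9 118.1] [34.9 30.3] 16.1 line (582.3, 120.2) -86.9 z [276. 281. 284.] mid [579.7 118.8]
[ 0.11  0.07  0.02 -0.   -1.53 -1.66]
meas-cmd [0. 0. 0.] F [-0.3  0.3  0.2] w 0.904 t 30.6
dp [0.006, -0.008, -0.113] rot [0.002, -0.011, 0.598] rows 4.0 tcp [ 455. -114.  345.]
dp [0.006, -0.008, -0.212] rot [0.002, -0.011, 0.598] rows 2.0 tcp [ 455. -114.  246.]
```

View pics/s3.png

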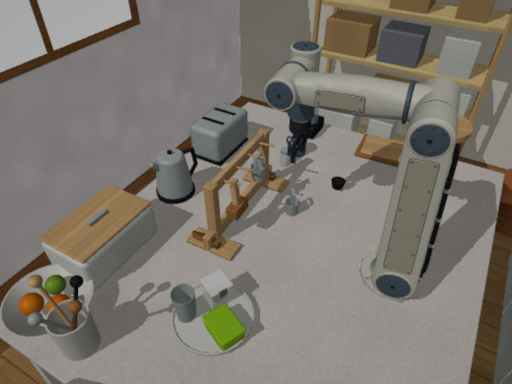

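Pail 1 hangs at about pixel (259,165), the mallet at (237,205), and pail 2 still stands at (292,207). On to pail 2.

>>> apply_moves --commands '[{"dp":[0.004,-0.008,-0.112],"rotation":[0,0,0.598],"gripper":0.1},{"dp":[0.004,-0.008,-0.112],"rotation":[0,0,0.598],"gripper":0.1},{"dp":[0.004,-0.008,-0.112],"rotation":[0,0,0.598],"gripper":0.1},{"dp":[0.004,-0.008,-0.112],"rotation":[0,0,0.598],"gripper":0.1},{"dp":[0.004,-0.008,-0.112],"rotation":[0,0,0.598],"gripper":0.1},{"dp":[0.004,-0.008,-0.15],"rotation":[0,0,0.598],"gripper":0.1},{"dp":[0.004,-0.008,-0.19],"rotation":[0,0,0.598],"gripper":0.1},{"dp":[0.004,-0.008,-0.21],"rotation":[0,0,0.598],"gripper":0.1},{"dp":[0.004,-0.008,-0.21],"rotation":[0,0,0.598],"gripper":0.1}]'

```text
t: 31.45
tcp_pos: [457.3, -112.3, 250.0]
tcp_rot: [-0.003, -0.305, 0.952, 0.0]
ft_force: [-0.1, -0.8, -0.2]
gripper_width: 0.9
finger_force: 0.0
```

```bash
python3 loc.py; python3 - <<'E'
from plan import *
o=monitor.observe(); print(o["tcp_pos"])
plan([([455.2,-113.6,91],125.6,0)],sync=True)
from h import *
look(dict(p2=(410,500,-160,-70,8,60)),("side",))
E
```

```text
[-0.1 -0.8 -0.2] [-0.03  0.04  0.01]
local -187.59277882005955 -90.32402461891296 -13.952513386629164
[ 457.2529015  -112.34205693  250.04748661]
meas-cmd [0. 0. 0.] F [-0.1 -0.8 -0.2] w 0.9 t 31.4
dp [-0.002, -0.001, -0.004] rot [0.001, -0.006, 0.002] rows 0.1 tcp [ 455. -114.  246.]
side p2 162 rect [ 455.8 -108.3] [64.8 57.6] -80.1 line (457.7, -104.8) -48.6 z [12. 39. 59.] mid [ 456.3 -109.2]
```

>>> apply_moves --commands '[{"dp":[-0.002,-0.001,-0.004],"rotation":[0,0,0],"gripper":0.1},{"dp":[-0.002,-0.001,-0.004],"rotation":[0,0,0],"gripper":0.65},{"dp":[-0.002,-0.001,-0.004],"rotation":[0,0,0],"gripper":0.65},{"dp":[-0.002,-0.001,-0.004],"rotation":[0,0,0],"gripper":0.65},{"dp":[-0.002,-0.001,-0.004],"rotation":[0,0,0],"gripper":0.65},{"dp":[-0.002,-0.001,-0.004],"rotation":[0,0,0],"gripper":0.65}]'

```text
t: 32.1
tcp_pos: [456.1, -113.5, 249.2]
tcp_rot: [0.0, -0.307, 0.952, -0.001]
ft_force: [-0.2, 0.3, 7.0]
gripper_width: 0.504
finger_force: 61.0
```

```bash
python3 loc.py; python3 - <<'E'
from plan import *
o=monitor.observe(); P=o["tcp_pos"]; print(P,o["gripper_width"],o["finger_force"])
off=P[2]-155-108; print("eye = TCP -",P[2]-108)
plan([(P-[0,0,155]+[0,0,60],125.6,0),(rack(-150,-135,285+off+6),91.45,0)],sync=True)
E
```

```text
[-0.2  0.3  7. ] [ 0.31  0.34 -0.02]
local -188.77575748178174 -91.45745047895383 -14.822199234186428
[ 456.0989825  -113.50505462  249.17780077] 0.5043860009644275 61.04177311062813
eye = TCP - 141.17780076581357
meas-cmd [0. 0. 0.] F [-0.2  0.3  7. ] w 0.504 t 32.1
dp [0.0, 0.0, 0.06] rot [0.001, 0.001, -0.002] rows 1.2 tcp [ 456. -114.  309.]
dp [0.04, -0.043, 0.183] rot [0.002, 0.001, -0.598] rows 4.0 tcp [ 496. -156.  432.]
```

>>> apply_moves --commands '[{"dp":[0,0,0.04],"rotation":[0,0,0],"gripper":0.65},{"dp":[0,0,0.09],"rotation":[0,0,0],"gripper":0.65},{"dp":[0.0,-0.01,0.135],"rotation":[0,0,-0.15],"gripper":0.65},{"dp":[0.02,-0.043,0.184],"rotation":[0,0,-0.3],"gripper":0.65},{"dp":[0.04,-0.043,0.184],"rotation":[0,0,-0.45],"gripper":0.65},{"dp":[0.04,-0.043,0.184],"rotation":[0,0,-0.598],"gripper":0.65},{"dp":[0.04,-0.043,0.184],"rotation":[0,0,-0.598],"gripper":0.65},{"dp":[0.04,-0.043,0.184],"rotation":[0,0,-0.598],"gripper":0.65}]'

```text
t: 32.9
tcp_pos: [495.3, -156.3, 431.3]
tcp_rot: [-0.002, -0.015, 1.0, 0.0]
ft_force: [1.0, 0.1, -1.8]
gripper_width: 0.509
finger_force: 62.1
```

```bash
python3 loc.py; python3 - <<'E'
from plan import *
G=lambda xx,e: rack(xx,-135,e+141.2-155)
plan([(G(-150,285),91.45,0),(G(-75,285),91.45,0),(G(-50,280),91.45,0),(G(-50,271.5),91.45,0)],sync=True)
E
```

```text
[ 1.   0.1 -1.8] [ 0.05 -0.02  0.01]
local -150.691200607013 -135.2584901428694 167.30405004889383
meas-cmd [0. 0. 0.] F [ 1.   0.1 -1.8] w 0.509 t 32.9
dp [0.001, 0.0, -0.005] rot [-0.0, -0.003, -0.004] rows 0.1 tcp [ 496. -156.  426.]
dp [0.076, 0.002, -0.005] rot [-0.0, -0.003, -0.004] rows 1.5 tcp [ 571. -154.  426.]
dp [0.101, 0.003, -0.01] rot [-0.0, -0.003, -0.004] rows 0.5 tcp [ 596. -154.  421.]
dp [0.101, 0.003, -0.019] rot [-0.0, -0.003, -0.004] rows 0.2 tcp [ 596. -154.  413.]
```

>>> apply_moves --commands '[{"dp":[0.02,0.001,-0.005],"rotation":[0,0,0],"gripper":0.65},{"dp":[0.04,0.001,-0.005],"rotation":[0,0,0],"gripper":0.65},{"dp":[0.06,0.002,-0.005],"rotation":[0,0,0],"gripper":0.65},{"dp":[0.08,0.002,-0.005],"rotation":[0,0,0],"gripper":0.65},{"dp":[0.1,0.003,-0.006],"rotation":[0,0,0],"gripper":0.65},{"dp":[0.1,0.003,-0.01],"rotation":[0,0,0],"gripper":0.65},{"dp":[0.1,0.003,-0.014],"rotation":[0,0,0],"gripper":0.65},{"dp":[0.1,0.003,-0.017],"rotation":[0,0,0],"gripper":0.65},{"dp":[0.1,0.003,-0.018],"rotation":[0,0,0],"gripper":0.65},{"dp":[0.1,0.003,-0.018],"rotation":[0,0,0],"gripper":0.65}]'

```text
t: 33.9
tcp_pos: [595.0, -153.5, 414.9]
tcp_rot: [-0.0, -0.013, 1.0, -0.0]
ft_force: [-0.4, 0.6, 1.6]
gripper_width: 0.504
finger_force: 62.7
```

```bash
python3 loc.py
```

```text
[-0.4  0.6  1.6] [0.15 0.28 0.07]
local -50.96874522797848 -134.96935497427773 150.912065982191
```

Weight is on the peg. I'll release, lift and retreat, then let everything settle.

>>> apply_moves --commands '[{"dp":[0,0,0],"rotation":[0,0,0],"gripper":0.33},{"dp":[0,0,0],"rotation":[0,0,0],"gripper":0.33},{"dp":[0,0,0],"rotation":[0,0,0],"gripper":0.33},{"dp":[0,0,0.015],"rotation":[0,0,0],"gripper":0.33},{"dp":[0,0,0.05],"rotation":[0,0,0],"gripper":0.33},{"dp":[0,0,0.085],"rotation":[0,0,0],"gripper":0.33},{"dp":[-0.03,0,0.1],"rotation":[0,0,0],"gripper":0.1},{"dp":[-0.08,-0.01,0.1],"rotation":[0,0,0],"gripper":0.1},{"dp":[-0.13,-0.03,0.1],"rotation":[0,0,0],"gripper":0.1},{"dp":[-0.18,-0.05,0.1],"rotation":[0,0,0],"gripper":0.1}]'

```text
t: 34.9
tcp_pos: [421.7, -200.5, 514.1]
tcp_rot: [-0.0, -0.013, 1.0, -0.0]
ft_force: [-0.1, -1.1, 0.1]
gripper_width: 0.898
finger_force: 0.0
```

>>> apply_moves --commands '[{"dp":[-0.05,-0.02,0],"rotation":[0,0,0],"gripper":0.1},{"dp":[-0.05,-0.02,0],"rotation":[0,0,0],"gripper":0.1},{"dp":[-0.05,-0.02,0],"rotation":[0,0,0],"gripper":0.1},{"dp":[-0.05,-0.02,0],"rotation":[0,0,0],"gripper":0.1},{"dp":[-0.05,-0.02,0],"rotation":[0,0,0],"gripper":0.1},{"dp":[-0.05,-0.02,0],"rotation":[0,0,0],"gripper":0.1},{"dp":[-0.05,-0.02,0],"rotation":[0,0,0],"gripper":0.1},{"dp":[-0.05,-0.02,0],"rotation":[0,0,0],"gripper":0.1},{"dp":[-0.05,-0.02,0],"rotation":[0,0,0],"gripper":0.1},{"dp":[-0.05,-0.02,0],"rotation":[0,0,0],"gripper":0.1}]'

```text
t: 35.9
tcp_pos: [373.7, -220.2, 514.0]
tcp_rot: [-0.001, -0.013, 1.0, -0.0]
ft_force: [0.6, -0.2, 0.4]
gripper_width: 0.9
finger_force: 0.0
```

```bash
python3 loc.py; python3 - <<'E'
from plan import *
from h import *
T=cap("top");S=cap("side")
look(dict(pa=(560,625,-100,-25,150,235),pb=(560,630,-190,-115,150,235),mh=(560,610,95,140,275,300),wL=(530,630,195,232,30,70),wR=(520,630,-270,-222,30,70)),ds=dict(side=S,top=T))
c,s=np.cos(RY),np.sin(RY);X=cloud(T)
for sy in(1,-1):
    F=box(X,540,735,*((150,280) if sy>0 else (-310,-160)),10,27); d=F[:,:2]-RO; q=np.c_[d@[c,s],d@[-s,c]]
    q=q[(q[:,0]<-30)|(q[:,0]>30)]; print("foot local y",np.percentile(q[:,1],[1,99]).round(1))
a=cv2.resize(T["image"][125:275,180:400],None,fx=1.8,fy=1.8); b=cv2.resize(S["image"][120:270,180:340],None,fx=1.8,fy=1.8)
cv2.imwrite("pics/end.png",np.hstack([a,b])[:,:,::-1])
E
```

```text
[ 0.6 -0.2  0.4] [ 0.02 -0.    0.03]
local -273.8325611201677 -196.05201994749208 250.00498213432286
top pa 179 rect [588.5 -64.1] [57. 57.] 88.8 line (584.3, -65.3) 85.8 z [165. 178. 229.] mid [587.6 -64.1]
top pb 197 rect [ 589.1 -152.3] [59.7 56.2] 17.3 line (584.4, -153.9) 71.8 z [165. 187. 230.] mid [ 589.2 -152.9]
top mh 70 rect [582.5 116.7] [37.2 24.8] 0.8 line (584.1, 117.1) 48.3 z [277. 282. 287.] mid [580.4 116.7]
top wL 82 rect [592. 211.] [74.9 32.1] 3.7 line (613.5, 212.3) 14.8 z [33. 47. 54.] mid [604.2 212. ]
top wR 52 rect [ 619.2 -244. ] [38.5 18.6] 87.8 line (620.3, -248.0) 87.5 z [37. 44. 51.] mid [ 619.7 -246. ]
side pa 240 rect [588.9 -63. ] [62.4 59.6] 82.2 line (581.5, -55.3) -69.2 z [170. 206. 227.] mid [588.3 -62.8]
side pb 207 rect [ 588.8 -152.4] [62.4 58.8] 87.9 line (583.0, -147.3) -66.1 z [171. 208. 229.] mid [ 588.7 -151.5]
side mh 44 rect [579.  119.9] [34. 26.] 3.4 line (582.8, 119.4) 61.0 z [275. 280. 285.] mid [579.9 119.9]
side wL 95 rect [615.4 212.4] [36.  30.1] -84.9 line (616.4, 212.6) -55.9 z [31. 45. 65.] mid [615.2 212.4]
side wR 34 rect [ 621.6 -242.5] [35.7 18.3] -85.1 line (621.7, -242.5) 73.3 z [34. 44. 52.] mid [ 620.8 -242.9]
foot local y [178.6 257.8]
foot local y [-259.1 -179.6]
```

View pics/end.png

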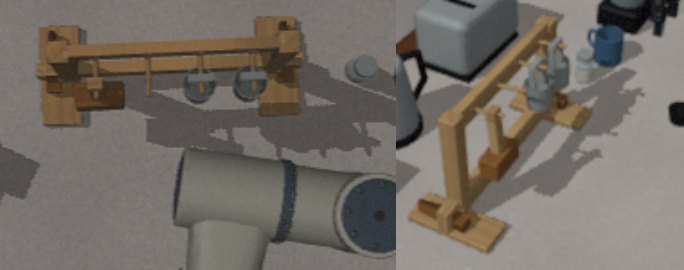

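The mallet hangs on the left peg (crop pixel about (95,90)) and both pails on the right two ((200,85) and (250,83)). Both ends are still tight, and there is no third pail. Handing in.

```bash
python3 -c "
from station import hand_in; print(hand_in())"
```

```text
the job is handed in; nothing more can be done
None
```

I drove both wedges home with the mallet until the ends were tight, then hung the mallet and both pails (there was no third) on the pegs, and handed the job in at about 36 s on the robot's clock; the hand-in gave no verdict.

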